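# Set up a bent brake wheel for dressing at its high spot

### The arm

A 6-joint arm with a two-finger parallel gripper is mounted at the origin on a cart in front of the work surface, level with it; the furniture and walls round the work are solid. World frame = base frame: x ahead of the robot, y to its left, z up, the work surface at z = 0. Lengths are in m, angles in degrees, forces in N, time in s.
With the tool pointing down it reaches from about 0.4 to 0.825 m from the base axis. Payload 7 kg.
Tool frame: the origin (TCP) lies midway between the tips of the shut fingers; the grasp point (between the pads) lies 19 mm behind it; z points along the fingers, y is the line along which they close (so a half turn about z gives the same grasp; the last joint's range is limited). The gripper opens to 85 mm and grips with 20 to 120 N. Pads are 22 mm wide; open, the fingers measure 114 mm over their backs; the gripper's body (76 mm by 85 mm) begins 54 mm behind the grasp point. The pads swing forward as they close: fully open they stand 13 mm farther back than shut.
Start: joints at [-55.514, 20.546, 0.682, 0, -70.136, -16.507], TCP at [0.208, -0.642, 0.231] pointing down, gripper open.
Joint ranges: [-176.03, 176.03], [-82.01, 121.73], [-58.28, 71.71], [-173.87, 95.51], [-174.79, -0.11], [-173.66, 173.66]. Speed limits (degrees/s): [136.94, 136.94, 172.46, 180, 180, 180].

### API

Orientations are given as [roll, pitch, yaw] about the fixed x, y, z axes, in that order (R = Rz(yaw) Ry(pitch) Rx(roll)).
In Python, from workcell import manip gives the robot as it stands.
- The arm moves only by the shell command python3 -m inch 'ROWS' [FORCE]. ROWS is JSON, a list of rows, each an object of numbers: "rx", "ry", "rz": the turn, a rotation vector about the tool's x, y, z in rad; "dx", "dy", "dz": the shift along the tool's x, y, z in mm; "grip": the opening, from 0 (shut) to 1 (fully open). A call has 1 to 20 rows; each row is the pose to reach, as a shift and turn from the pose commanded when the call began, along the tool's axes at that moment; what a row does not reach only later rows make up. A row lasts 1/10 s, in which the tool goes at most 50 mm and 8.59 degrees, less where a joint would pass 70% of its speed; a pose out of reach is approached as far as the arm can. A call with a gripper value outside its range is refused whole. The fingers move at their own pace and stop on an object; FORCE is the grip in N (left out, the last holds). Time passes only in rows, so rows that repeat a pose let the fingers close. It gives the time, the measured TCP pose, the force, the opening and the grip force at its end, in the units of the state.
- manip.get_obs(): the state, without advancing time (a new reading comes with each control period).
- manip.read_camera(name): name is "side" or "top"; returns a dict with "color" (384x512x3 uint8, red, green, blue), "range_z" (384x512 float32, m along the optical axis (not along the pixel's ray), 0 where there is no reading), "fx", "fy", "cx", "cy" (pixels), "camera_from_world" (4x4, takes a point from world to camera coordinates). Camera axes: x right, y up, looking along -z (the intrinsics and any distortion apply to the point x, -y, -z); pixel columns grow to the right and rows downward; lengths in m; the calibration is good to about 2 mm. A picture is of the moment at which its call begins.
- manip.hand_in(): hands the job in; it is judged then, once.
The state is a dict: "time_s": time; "joints": joint angles; "dq": joint speeds; "tau": joint torques, N m; "position": TCP position; "ee_rot": TCP orientation; "wrist_force": force on the tool from outside, world axes, zero at the start; "moment": the same for the moment, N m; "finger_gap": opening from 0.0 (shut) to 1.0 (fully open); "grasp_force": force on a finger pad.
Only numpy, scipy, OpenCV 4.12 (cv2) and the standard library are available. Lean on these libraries where they do the work, as an engineer would, in place of code of your own. Each camera call takes 0.05 s, during which the arm holds its last target. There are 200 camera calls.

### The job

Get the bent brake wheel ready for dressing. First tip the worn brake pads off the aluminium tray into the blue scrap bin and set the empty tray flat on the bench under the middle of the wheel, pushed in close to the stand's foot, to catch the dust. Then slacken the red clamp lever, turn the wheel slowly by its rim until its very highest spot (there is a lesser one too) stops at the gauge's ball tip, where the needle swings farthest of the whole turn, and clamp the wheel tight there; leave the cup and the spanner alone.

Things in the scene. Friction and masses are not known exactly. Their poses are not given: they have to be found in the camera images.
- stand: green truing stand, fixed. Origin on the bench below the wheel's middle; x axis along the axle, from the wheel to the column behind it (away from the robot), y to the left, z up. The bench under the wheel is free as far back as the foot at x = 36 mm (110 mm wide, 16 mm high). Clamp and gauge hang from the column at the wheel's right, 115 to 222 mm high; nothing at its left
- wheel_centre (a point): centre of the brake wheel, 150 mm above the bench, fixed. Upright steel disc facing the robot, 22 mm thick, rim radius 73.5 mm but for two raised spots (crests 2 and 3.5 mm high, each spread over 25 degrees either way); lowest rim point 73 mm above the bench; flat faces from 56 mm radius out, hub 11 mm proud. Stays where it is left, turns with 0.15 N m
- brake_wheel (a joint): angle of the wheel (rad), grows clockwise as seen from the robot (the top goes right); no end stops, zero tells nothing of where the high spots are. Pinch the rim from above across its faces, from 25 degrees right of the top to 55 degrees left of it; farther right the clamp's block is in the way (behind the wheel, 45 to 75 mm right of the axle, 177 mm high)
- ball_tip (a point): the gauge's brass ball tip (16 mm diameter) that runs on the rim: right of the wheel at axle height, 81 mm from the axle, here given where it is on the true rim; fixed
- gauge (a joint): gauge reading: angle of the red needle (rad), 0 on the true rim, grows as a raised spot pushes the ball out (1 mm is about 0.07). The needle lies level 160 mm above the bench, points right from a pivot in front of the ball and its tip, 93 mm out, swings towards the robot over a white scale (black ticks every 0.03). 10 degrees from a crest it reads about 0.035 less than at the crest
- clamp_knob (a point): middle of the red upright knob (20 mm diameter, 34 mm high) on the clamp lever's end, 205 mm above the bench. The lever, an 8 mm thick arm just under the knob, turns about an upright spindle 60 mm from the knob, at x = +20, y = -60 mm in the stand's frame
- clamp_lever (a joint): clamp lever (rad): at 0 it points straight back along the stand's +x and is slack; it grows clockwise seen from above to 1.57 (stops at 0 and 1.6), where it points right, along the stand's -y, and its cam presses on the wheel's rear face. Stays where it is left; the tight half of the way takes about 7 N at the knob
- tray: aluminium tray, 84 mm (x) by 140 mm (y), 2.5 mm floor, walls 18 mm high on three sides, open at the +y side, where things slide off. Origin: middle of its underside. Black bar handle along x on the -x side: 15 mm wide, 44 to 112 mm from the origin, 7 to 33 mm above the underside. 140 g; pads slide on it from 17 to 22 degrees of tilt; loose
- pad_0: worn brake pad, dark block on a steel backing, 22 mm (x) by 56 mm (y) by 13 mm, 40 g; origin: middle of its underside. At the start it lies in the tray, long side along the tray's y; may be absent
- pad_1: worn brake pad, dark block on a steel backing, 22 mm (x) by 56 mm (y) by 13 mm, 40 g; origin: middle of its underside. At the start it lies in the tray, long side along the tray's y; may be absent
- pad_2: worn brake pad, dark block on a steel backing, 22 mm (x) by 56 mm (y) by 13 mm, 40 g; origin: middle of its underside. At the start it lies in the tray, long side along the tray's y; may be absent
- pad_3: worn brake pad, dark block on a steel backing, 22 mm (x) by 56 mm (y) by 13 mm, 40 g; origin: middle of its underside. At the start it lies in the tray, long side along the tray's y; may be absent
- pad_4: worn brake pad, dark block on a steel backing, 22 mm (x) by 56 mm (y) by 13 mm, 40 g; origin: middle of its underside. At the start it lies in the tray, long side along the tray's y; may be absent
- scrap_bin: open blue plastic bin, outside 105 mm (x) by 120 mm (y), 70 mm high, walls 3 mm; origin: middle of its underside; loose, 350 g
- foam_cup: white foam cup, 92 mm across, 99 mm high, bystander; origin: middle of its underside
- spanner: steel combination spanner, 158 mm, flat on the bench, bystander; origin: middle of its underside
Not all that is in view belongs to the job. What is shaped like the pad_0 but yellow is not meant.

How it is judged (in metres and radians):
On the way, in this order (a step that is already met when the one before it is completed fails the run):
1. the tray is tipped over the scrap bin (angle between tray's own z axis and vertical above 0.2 rad and horizontal distance between tray and scrap_bin below 0.2 m), for 0.1 s.
2. every worn pad lies in the scrap bin (x of pad_0 in the frame of scrap_bin between -0.054 and 0.054 m and y of pad_0 in the frame of scrap_bin between -0.062 and 0.062 m and z of each of pad_0, pad_1, pad_2, pad_3, pad_4 in the frame of scrap_bin below 0.066 m and linear speed of each of pad_0, pad_1, pad_2, pad_3, pad_4 below 0.05 m/s and x of pad_1 in the frame of scrap_bin between -0.054 and 0.054 m and y of pad_1 in the frame of scrap_bin between -0.062 and 0.062 m and x of pad_2 in the frame of scrap_bin between -0.054 and 0.054 m and y of pad_2 in the frame of scrap_bin between -0.062 and 0.062 m and x of pad_3 in the frame of scrap_bin between -0.054 and 0.054 m and y of pad_3 in the frame of scrap_bin between -0.062 and 0.062 m and x of pad_4 in the frame of scrap_bin between -0.054 and 0.054 m and y of pad_4 in the frame of scrap_bin between -0.062 and 0.062 m), for 0.3 s.
3. the empty tray lies flat on the bench under the middle of the wheel (x of tray in the frame of stand between -0.036 and 0.02 m and y of tray in the frame of stand between -0.03 and 0.03 m and height (world z) of tray below 0.006 m and angle between tray's own z axis and vertical below 0.06 rad and linear speed of tray below 0.03 m/s), for 0.3 s.
4. the clamp is slack (value of joint clamp_lever below 0.5 rad), for 0.2 s.
5. the highest spot has been stopped at the gauge's ball tip while the clamp is slack (value of joint gauge above 0.215 rad and value of joint clamp_lever below 0.6 rad and velocity of joint brake_wheel between -0.05 and 0.05 rad/s), for 0.4 s.
At the end, for the whole second after the job is handed in: All pads at rest in the upright bin, below its rim; tray flat under the wheel (middle within 30 mm sideways, 36 mm in front to 20 mm behind); clamp lever at 1.3 rad or more; wheel at rest with its highest crest within about 10 degrees of the ball tip (needle 0.215 or more of its 0.25 peak) (all of step 2 and all of step 3 and angle between scrap_bin's own z axis and vertical below 0.15 rad and value of joint clamp_lever above 1.3 rad and value of joint gauge above 0.215 rad and velocity of joint brake_wheel between -0.05 and 0.05 rad/s); the robot touches nothing.
It fails at once if the wheel is spun faster than half a turn a second (velocity of joint brake_wheel above 3.1 rad/s or velocity of joint brake_wheel below -3.1 rad/s).
It fails at once if the cup or the spanner is pushed away or the cup is knocked over (distance of any of foam_cup, spanner from where it was at the start of the episode above 0.04 m or angle between foam_cup's own z axis and vertical above 0.5 rad).
Of pad_0, pad_1, pad_2, pad_3, pad_4 only 2 to 5 are there at a start; the rules pass over those that are not, and their reading is None.
At some moment in a run one of scrap_bin, tray may be knocked a few centimetres aside while the robot is not near it.
It also fails if it takes over 210 s, if anything falls off the work surface, if the arm or the gripper's body presses on something with over 40 N, if the wrist force passes 120 N, or if a joint passes its speed limit or range.

## Working session

There is one attempt and no reset: what is moved stays moved. The work goes in short steps, Python scripts to look and compute and a shell command to move; the robot and the scene stay as the last step left them, time stands still between calls to the robot, and variables do not carry over. Pictures are saved under pics/ and viewed, at most 16 in all, crops included, and the job is handed in when it is done.

```bash
ls; mkdir -p pics
cat > h.py <<'E'
import numpy as np, cv2
from workcell import manip
from scipy.spatial.transform import Rotation as Ro
def cam(n):
    d=manip.read_camera(n); d['wfc']=np.linalg.inv(np.array(d['camera_from_world'])); return d
def ray(d,u,v):
    dc=np.array([(u-d['cx'])/d['fx'],-(v-d['cy'])/d['fy'],-1.]); return d['wfc'][:3,3], d['wfc'][:3,:3]@dc
def onz(d,u,v,z):
    o,r=ray(d,u,v); return o+r*(z-o[2])/r[2]
def cloud(d):
    v,u=np.mgrid[:384,:512]; z=d['range_z']
    p=np.stack([(u-d['cx'])/d['fx']*z,-(v-d['cy'])/d['fy']*z,-z],-1)
    P=p@d['wfc'][:3,:3].T+d['wfc'][:3,3]; P[z==0]=np.nan; return P
def px(d,p):
    c=np.array(d['camera_from_world'])@np.r_[p,1]; return d['cx']-d['fx']*c[0]/c[2], d['cy']+d['fy']*c[1]/c[2]
def save(d,name,crop=None,s=1):
    im=cv2.cvtColor(d['color'],cv2.COLOR_RGB2BGR)
    if crop: im=im[crop[1]:crop[3],crop[0]:crop[2]]
    cv2.imwrite('pics/'+name,cv2.resize(im,None,fx=s,fy=s,interpolation=cv2.INTER_CUBIC))
E
python3 - <<'E'
from h import *
for n in ('side','top'):
    d=cam(n); save(d,n+'0.png',s=1.5); print(n,d['wfc'].round(3).tolist(),d['fx'],d['cx'],[k for k in d])
o=manip.get_obs(); print(o['position'],o['ee_rot'],o['wrist_force'])
E
```

```text
pics
side [[-0.957, 0.113, -0.266, 0.387], [-0.289, -0.418, 0.861, 1.09], [-0.014, 0.901, 0.433, 0.507], [0.0, 0.0, 0.0, 1.0]] 357.0208016628712 256.7832454949486 ['color', 'range_z', 'fx', 'fy', 'cx', 'cy', 'camera_from_world', 'wfc']
top [[0.012, 0.998, -0.064, 0.534], [-1.0, 0.012, 0.001, 0.332], [0.001, 0.064, 0.998, 1.313], [0.0, 0.0, 0.0, 1.0]] 463.16022501818856 263.6335364968664 ['color', 'range_z', 'fx', 'fy', 'cx', 'cy', 'camera_from_world', 'wfc']
[ 0.20821375 -0.64164204  0.23047951] [ 1.79916550e+02 -7.71859815e-03 -1.62025665e+02] [ 0.83644028  0.16721897 -0.39145694]
```

View pics/side0.png

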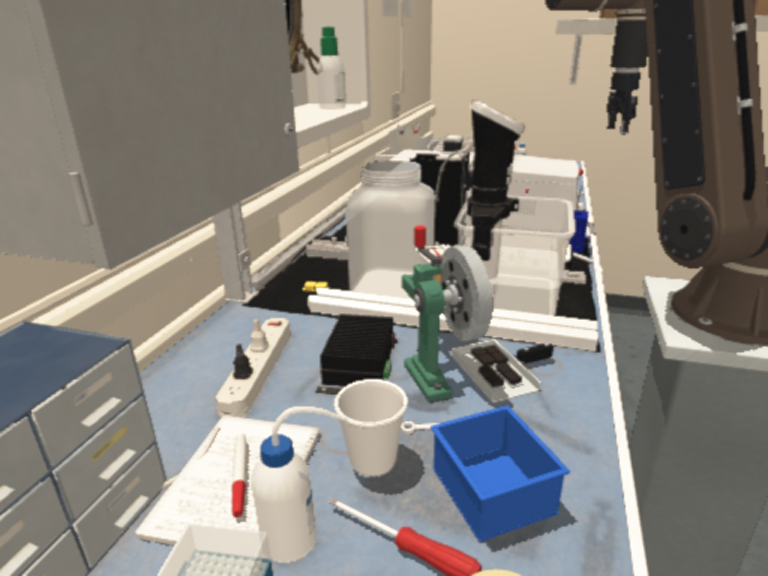

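View pics/top0.png

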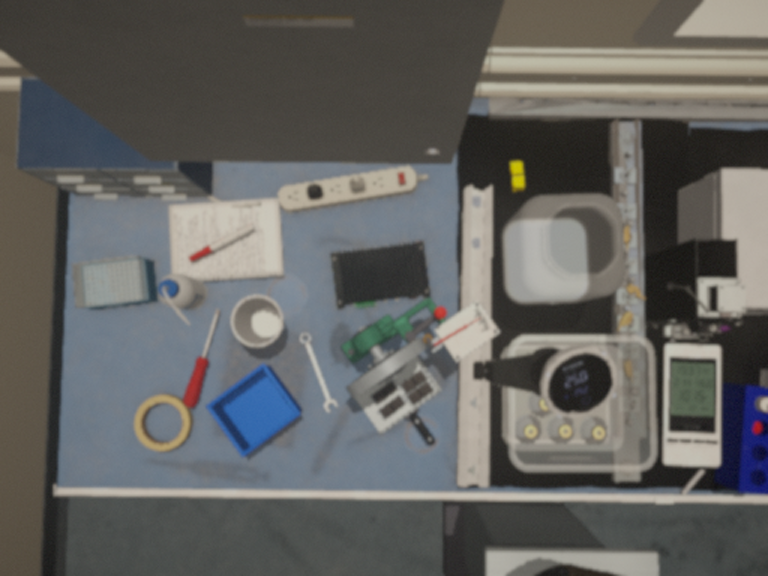

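The side view shows the green stand and wheel at (465,290), the tray with dark pads at (495,368), the blue bin at (500,470), the cup at (370,425) and the red knob at (420,237). In the top view the tray is at (400,395) with its black handle at (424,430), the bin at (255,410), the knob at (440,312), the red needle at (460,330), and the yellow decoy at (517,175).

Possible mix-ups:
- **Tray:** the white scale (465,335) or the translucent box (580,400).
- **Handle:** the black box (380,272), the microscope arm (500,368) or the screwdrivers.
- **Bin:** the blue box at (750,430) or the drawer unit.
- **Knob:** the red buttons or the pen.

I choose the tray at (400,395), the bin at (255,410) and the knob at (440,312).

Run:
```python
from h import *
d=cam('top'); s=cam('side'); save(d,'top_crop.png',(215,185,345,320),5); save(s,'side_crop.png',(255,130,400,275),4)
for n,c in(('top',d),('side',s)):
    P=cloud(c); h=cv2.cvtColor(c['color'],cv2.COLOR_RGB2HSV); H,S,V=[h[...,i].astype(int) for i in range(3)]
    ok=(abs(P[...,1]-.3)<.4)&(P[...,0]>.2)&(P[...,0]<.7)
    def rep(name,m):
        k,l,st,ce=cv2.connectedComponentsWithStats((m&ok).astype(np.uint8))
        for i in np.argsort(-st[1:,4])[:3]+1:
            if st[i,4]<6: continue
            q=P[l==i]; print(n,name,st[i].tolist(),np.nanmedian(q,0).round(4),np.nanpercentile(q,3,0).round(3),np.nanpercentile(q,97,0).round(3))
            if name in('bin',) : 
                pass
    rep('red',((H<6)|(H>174))&(S>150)&(V>90))
    rep('bin',(H>105)&(H<118)&(S>180))
    rep('dark',(V<60)&(P[...,2]<.06))
    rep('high',(P[...,2]>.215)&(P[...,2]<.3))
    # bin rim
    m=(H>100)&(H<122)&(S>150)&(abs(P[...,2]-.07)<.006)&ok
    q=P[m][:,:2].astype(np.float32); print('binrim',len(q),cv2.minAreaRect(q) if len(q)>4 else 0)
    # wheel: gray points z .08-.23 
    g=(S<60)&(P[...,2]>.085)&(P[...,2]<.235)&ok&(P[...,1]>.05)&(P[...,1]<.3)
    print('wheelpts',g.sum(),np.nanmedian(P[g],0))
    np.save(n+'P.npy',P)
    np.save(n+'C.npy',c['color'])
```

```text
top red [130, 239, 8, 27, 110] [0.4685 0.6944 0.0213] [0.43  0.685 0.016] [0.494 0.7   0.026]
top red [290, 206, 7, 6, 36] [0.5791 0.2621 0.2188] [0.572 0.255 0.215] [0.584 0.269 0.223]
top red [132, 166, 8, 5, 18] [0.6939 0.6912 0.0267] [0.69  0.682 0.022] [0.7   0.699 0.029]
top bin [174, 284, 13, 8, 23] [0.3654 0.558  0.0043] [ 0.355  0.538 -0.004] [0.38  0.578 0.07 ]
top bin [165, 292, 10, 7, 20] [0.3455 0.5841 0.0045] [ 0.337  0.568 -0.003] [0.356 0.602 0.071]
top bin [172, 281, 4, 4, 6] [3.758e-01 5.806e-01 5.000e-04] [ 0.372  0.578 -0.001] [0.379 0.585 0.008]
top dark [329, 170, 79, 70, 1820] [0.5829 0.052  0.    ] [ 0.533 -0.07  -0.005] [0.667 0.144 0.005]
top dark [226, 166, 59, 38, 1686] [0.6549 0.3593 0.0331] [0.612 0.283 0.001] [0.696 0.432 0.059]
top dark [327, 257, 91, 68, 1186] [2.860e-01 1.059e-01 2.000e-04] [ 0.268 -0.073 -0.005] [0.432 0.148 0.005]
top high [349, 155, 67, 42, 1400] [0.6416 0.0721 0.226 ] [ 0.614 -0.023  0.216] [0.696 0.123 0.27 ]
top high [328, 232, 46, 33, 779] [0.4888 0.1325 0.2222] [0.459 0.094 0.217] [0.522 0.177 0.287]
top high [244, 235, 27, 2
[... 858 characters left out ...]
0542] [0.606 0.306 0.013] [0.695 0.441 0.058]
side dark [371, 186, 26, 27, 506] [0.3006 0.023  0.001 ] [ 0.27  -0.066 -0.001] [0.334 0.088 0.003]
side dark [315, 231, 32, 27, 404] [0.4376 0.3305 0.013 ] [0.401 0.279 0.007] [0.469 0.372 0.015]
side high [311, 106, 35, 41, 950] [0.4843 0.1189 0.2495] [0.451 0.078 0.217] [0.521 0.177 0.297]
side high [251, 107, 36, 29, 744] [0.659  0.0978 0.2405] [ 0.62  -0.003  0.216] [0.698 0.125 0.268]
side high [300, 163, 20, 11, 117] [0.4889 0.3559 0.219 ] [0.473 0.331 0.215] [0.511 0.374 0.222]
binrim 848 ((0.4095103442668915, 0.5865401029586792), (0.112542524933815, 0.12682020664215088), 37.53963088989258)
wheelpts 4512 [0.48743081 0.1357053  0.16471083]
```

View pics/top_crop.png

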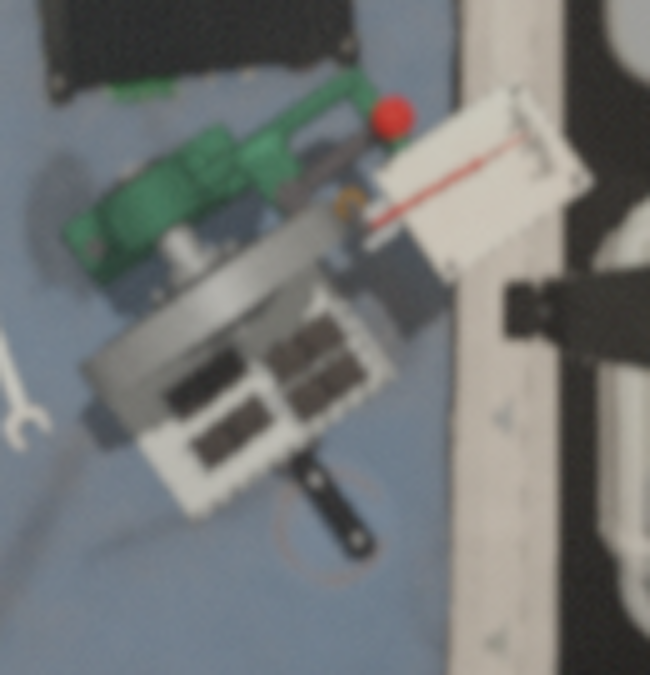

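View pics/side_crop.png

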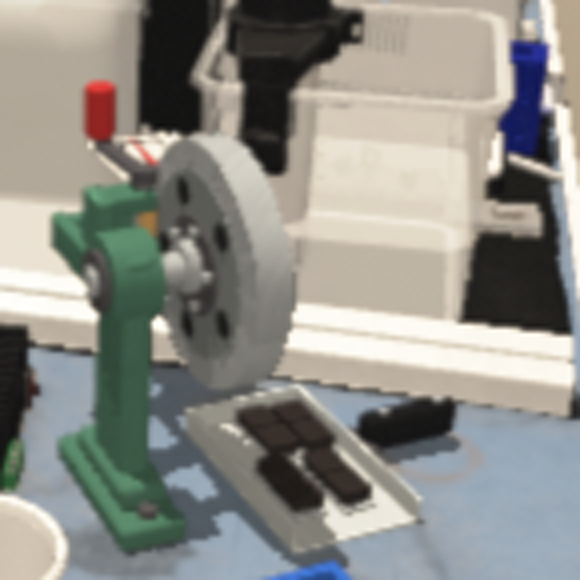

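The top crop shows four dark pads in the tray. The tray's open side faces left, toward the bin, and its handle runs (300,465)–(360,545). The knob is at (392,117) and the red needle runs (370,225)–(525,140). The side crop agrees: the knob is at (100,110) and the handle at (405,420).

Run:
```python
from h import *
for n in('top','side'):
    P=np.load(n+'P.npy'); C=np.load(n+'C.npy'); h=cv2.cvtColor(C,cv2.COLOR_RGB2HSV); V=h[...,2].astype(int);S=h[...,1].astype(int)
    near=np.hypot(P[...,0]-.49,P[...,1]-.346)<.1
    for z0 in(.17,.19,.205):
        m=near&(P[...,2]>z0)&(P[...,2]<.235)&(S<70)
        k,l,st,_=cv2.connectedComponentsWithStats(m.astype(np.uint8)); i=1+np.argmax(st[1:,4])
        q=P[l==i]; print(n,'rim',z0,len(q),cv2.minAreaRect(q[:,:2].astype(np.float32)),np.nanmax(q[:,2]))
    # handle: dark within region, z>.008
    m=(V<70)&(P[...,2]>.006)&(P[...,2]<.06)&(P[...,0]>.3)&(P[...,0]<.43)&(P[...,1]>.18)&(P[...,1]<.36)
    k,l,st,_=cv2.connectedComponentsWithStats(m.astype(np.uint8))
    for i in range(1,k):
        if st[i,4]<15: continue
        q=P[l==i]; print(n,'dark',st[i].tolist(),cv2.minAreaRect(q[:,:2].astype(np.float32)),np.nanpercentile(q[:,2],[5,50,95]).round(3))
    m=(V>150)&(S<40)&(P[...,2]<.03)&(P[...,2]>-.004)&(P[...,0]>.36)&(P[...,0]<.52)&(P[...,1]>.24)&(P[...,1]<.42)
    k,l,st,_=cv2.connectedComponentsWithStats(m.astype(np.uint8)); i=1+np.argmax(st[1:,4]); q=P[l==i]; print(n,'tray',st[i].tolist(),cv2.minAreaRect(q[:,:2].astype(np.float32)),np.nanpercentile(q[:,2],[5,50,95]).round(3))
    # obstacles near handle
    m=(P[...,0]>.2)&(P[...,0]<.52)&(P[...,1]>.1)&(P[...,1]<.28)&(P[...,2]>.02)
    for lo,hi in((.1,.15),(.15,.2),(.2,.25),(.25,.4)):
        q=P[m&(P[...,2]>lo)&(P[...,2]<hi)]; 
        if len(q): print('obst',lo,hi,len(q),np.nanmin(q,0).round(3),np.nanmax(q,0).round(3))
```

```text
top rim 0.17 738 ((0.4990707337856293, 0.33683523535728455), (0.03975600749254227, 0.1723450869321823), 43.22850799560547) 0.22468358217119966
top rim 0.19 497 ((0.489182710647583, 0.3468061685562134), (0.024532685056328773, 0.12228824943304062), 35.52531051635742) 0.22468358217119966
top rim 0.205 364 ((0.490108460187912, 0.3460574448108673), (0.023773884400725365, 0.09668818861246109), 34.21426773071289) 0.22468358217119966
top dark [273, 275, 5, 6, 16] ((0.39550790190696716, 0.29807204008102417), (0.008102260529994965, 0.014819283038377762), 60.88581466674805) [0.023 0.029 0.034]
top dark [277, 282, 10, 11, 46] ((0.3710964322090149, 0.27882349491119385), (0.030453097075223923, 0.011514371261000633), 34.43543243408203) [0.026 0.031 0.036]
top tray [243, 259, 33, 29, 312] ((0.40672218799591064, 0.34193217754364014), (0.05219393968582153, 0.08163546770811081), 34.94196701049805) [-0.003  0.001  0.006]
obst 0.1 0.15 116 [0.337 0.1   0.1  ] [0.519 0.272 0.15 ]
obst 0.15 0.2 553 [0.327 0.1   0.15 ] [0.52  0.245 0.2  ]
obst 0.2 0.25 673 [0.448 0.1   0.2  ] [0.52  0.181 0.25 ]
obst 0.25 0
[... 504 characters left out ...]
0, 25, 12, 201] ((0.3743740916252136, 0.2848975658416748), (0.06674017012119293, 0.011538317427039146), 37.36227798461914) [0.01  0.023 0.031]
side dark [332, 236, 15, 20, 122] ((0.4188961386680603, 0.3279542624950409), (0.023643359541893005, 0.07258067280054092), 27.299470901489258) [0.007 0.013 0.015]
side tray [335, 241, 26, 36, 451] ((0.38896870613098145, 0.356938898563385), (0.12585492432117462, 0.05786836892366409), 89.98519134521484) [-0.003 -0.001  0.003]
obst 0.1 0.15 852 [0.339 0.116 0.1  ] [0.518 0.204 0.15 ]
obst 0.15 0.2 976 [0.332 0.1   0.15 ] [0.52  0.207 0.2  ]
obst 0.2 0.25 544 [0.451 0.1   0.2  ] [0.52  0.184 0.25 ]
obst 0.25 0.4 1380 [0.438 0.1   0.25 ] [0.52  0.142 0.4  ]
```

```bash
cat >> h.py <<'E'
def pose():
    o=manip.get_obs(); return np.array(o['position']),Ro.from_euler('xyz',o['ee_rot'],degrees=True),o
def rel(pts):
    """pts: list of (pos, [r,p,y]); print shift/turn from present pose in tool axes"""
    p,R,o=pose()
    for q,e in pts:
        s=R.inv().apply(np.array(q)-p)*1000; t=(R.inv()*Ro.from_euler('xyz',e,degrees=True)).as_rotvec()
        print('d',s.round(1).tolist(),'r',t.round(4).tolist())
W=np.array([.4895,.347]); YS=34.5   # wheel centre, stand yaw
def st(x,y,z,w=None,a=None):
    a=np.radians(YS if a is None else a); w=W if w is None else w
    return np.array([w[0]+x/1e3*np.cos(a)-y/1e3*np.sin(a),w[1]+x/1e3*np.sin(a)+y/1e3*np.cos(a),z/1e3])
E
python3 - <<'E'
from h import *
d=cam('top'); s=cam('side')
f=lambda u,v:(215+u/5,185+v/5)
g=lambda u,v:(255+u/4,130+v/4)
A,B=onz(d,*f(195,517),.018),onz(d,*f(397,375),.018); print('tray near corners',A,B,np.linalg.norm(A-B),np.degrees(np.arctan2(*(B-A)[[0,1]]*[1,-1])))
A,B=onz(d,*f(300,462),.033),onz(d,*f(365,552),.033); print('handle top ends',A,B,np.linalg.norm(A-B),np.degrees(np.arctan2(*(A-B)[[1,0]])))
A,B=onz(s,*g(362,425),.033),onz(s,*g(455,400),.033); print('handle side ends',A,B)
for c in(d,s):
    P=cloud(c); r=np.hypot(P[...,0],P[...,1]); a=np.degrees(np.arctan2(P[...,1],P[...,0]))
    for lo in range(-60,50,10):
        m=(r>.3)&(r<.56)&(a>lo)&(a<lo+10); 
        if m.sum(): print(lo,np.nanmax(P[m][:,2]).round(2),end=' ')
    print()
E
```

```text
tray near corners [0.36383197 0.35538971 0.018     ] [0.44315637 0.24418921 0.018     ] 0.13659397336471016 35.502000179511306
handle top ends [0.39626121 0.29800035 0.033     ] [0.34793513 0.26199912 0.033     ] 0.06026191324641257 36.684820745122586
handle side ends [0.39988822 0.31649432 0.033     ] [0.34594415 0.27118901 0.033     ]
-60 0.01 -50 0.1 -40 0.11 -30 0.03 -20 0.19 -10 0.19 0 0.4 10 0.41 20 0.23 30 0.04 40 0.02 
-60 0.18 -50 0.18 -40 0.18 -30 0.02 -20 0.19 -10 0.19 0 0.4 10 0.4 20 0.22 30 0.03 40 0.02
```

Run:
```python
from h import *
rel([((.208,-.642,.5),(180,0,-162)),((.36,-.33,.52),(180,0,-158)),((.43,-.08,.52),(180,0,-152)),((.42,.15,.52),(180,0,-148)),((.376,.282,.45),(180,0,-144)),((.376,.282,.12),(180,0,-144))])
```

```text
d [0.3, 0.1, -269.0] r [0.0005, -0.0, -0.0004]
d [-240.5, 250.0, -288.9] r [0.0005, -0.0, -0.0702]
d [-384.3, 466.2, -288.8] r [0.0005, 0.0, -0.1749]
d [-445.8, 688.0, -288.7] r [0.0005, 0.0, -0.2447]
d [-444.7, 827.1, -218.6] r [0.0005, 0.0, -0.3145]
d [-444.7, 826.9, 111.4] r [0.0005, 0.0, -0.3145]
```

```bash
python3 -m inch '[{"dz":-50,"grip":1},{"dz":-100,"grip":1},{"dz":-150,"grip":1},{"dz":-200,"grip":1},{"dz":-250,"grip":1},{"dz":-270,"grip":1},{"dx":-35,"dy":36,"dz":-272,"rz":-0.01,"grip":1},{"dx":-70,"dy":72,"dz":-275,"rz":-0.02,"grip":1},{"dx":-105,"dy":108,"dz":-278,"rz":-0.03,"grip":1},{"dx":-140,"dy":144,"dz":-281,"rz":-0.04,"grip":1},{"dx":-175,"dy":180,"dz":-284,"rz":-0.05,"grip":1},{"dx":-210,"dy":216,"dz":-287,"rz":-0.06,"grip":1},{"dx":-240,"dy":250,"dz":-289,"rz":-0.07,"grip":1},{"dx":-240,"dy":250,"dz":-289,"rz":-0.07,"grip":1}]'
python3 - <<'E'
from h import *
rel([((.43,-.08,.52),(180,0,-152)),((.42,.15,.52),(180,0,-148)),((.376,.282,.45),(180,0,-144)),((.376,.282,.12),(180,0,-144))])
E
```

```text
d [-384.3, 466.2, -288.8] r [0.0005, 0.0, -0.1749]
d [-445.8, 688.0, -288.7] r [0.0005, 0.0, -0.2447]
d [-444.7, 827.1, -218.6] r [0.0005, 0.0, -0.3145]
d [-444.7, 826.9, 111.4] r [0.0005, 0.0, -0.3145]invalid input at $[0]: expected keys rx, ry, rz, dx, dy, dz, grip
```

```bash
python3 -m inch '[{"rx":0,"ry":0,"rz":0,"dx":0,"dy":0,"dz":-50,"grip":1},{"rx":0,"ry":0,"rz":0,"dx":0,"dy":0,"dz":-100,"grip":1},{"rx":0,"ry":0,"rz":0,"dx":0,"dy":0,"dz":-150,"grip":1},{"rx":0,"ry":0,"rz":0,"dx":0,"dy":0,"dz":-200,"grip":1},{"rx":0,"ry":0,"rz":0,"dx":0,"dy":0,"dz":-250,"grip":1},{"rx":0,"ry":0,"rz":0,"dx":0,"dy":0,"dz":-280,"grip":1},{"rx":0,"ry":0,"rz":-0.03,"dx":-80,"dy":83,"dz":-289,"grip":1},{"rx":0,"ry":0,"rz":-0.03,"dx":-80,"dy":83,"dz":-289,"grip":1},{"rx":0,"ry":0,"rz":-0.03,"dx":-80,"dy":83,"dz":-289,"grip":1},{"rx":0,"ry":0,"rz":-0.05,"dx":-160,"dy":166,"dz":-289,"grip":1},{"rx":0,"ry":0,"rz":-0.05,"dx":-160,"dy":166,"dz":-289,"grip":1},{"rx":0,"ry":0,"rz":-0.05,"dx":-160,"dy":166,"dz":-289,"grip":1},{"rx":0,"ry":0,"rz":-0.07,"dx":-240,"dy":250,"dz":-289,"grip":1},{"rx":0,"ry":0,"rz":-0.07,"dx":-240,"dy":250,"dz":-289,"grip":1},{"rx":0,"ry":0,"rz":-0.07,"dx":-240,"dy":250,"dz":-289,"grip":1},{"rx":0,"ry":0,"rz":-0.07,"dx":-240,"dy":250,"dz":-289,"grip":1}]' 100
python3 - <<'E'
from h import *
rel([((.43,-.08,.52),(180,0,-152)),((.42,.15,.52),(180,0,-148)),((.376,.282,.45),(180,0,-144)),((.376,.282,.12),(180,0,-144))])
E
```

```text
time_s: 1.9
position: [0.3601, -0.3283, 0.5209]
ee_rot: [-180.0, 0.1, -157.8]
wrist_force: [0.7, -0.9, 0.2]
finger_gap: 1.0
grasp_force: 0.0
d [-158.5, 203.5, 0.9] r [-0.0008, 0.0011, -0.1014]
d [-236.1, 420.3, 0.8] r [-0.0008, 0.0011, -0.1713]
d [-245.1, 559.2, 70.7] r [-0.0009, 0.0011, -0.2411]
d [-244.7, 559.4, 400.7] r [-0.0009, 0.0011, -0.2411]
```

```bash
python3 -m inch '[{"rx":0,"ry":0,"rz":-0.1,"dx":-158,"dy":204,"dz":0,"grip":1},{"rx":0,"ry":0,"rz":-0.1,"dx":-158,"dy":204,"dz":0,"grip":1},{"rx":0,"ry":0,"rz":-0.1,"dx":-158,"dy":204,"dz":0,"grip":1},{"rx":0,"ry":0,"rz":-0.1,"dx":-158,"dy":204,"dz":0,"grip":1},{"rx":0,"ry":0,"rz":-0.1,"dx":-158,"dy":204,"dz":0,"grip":1},{"rx":0,"ry":0,"rz":-0.1,"dx":-158,"dy":204,"dz":0,"grip":1},{"rx":0,"ry":0,"rz":-0.17,"dx":-236,"dy":420,"dz":0,"grip":1},{"rx":0,"ry":0,"rz":-0.17,"dx":-236,"dy":420,"dz":0,"grip":1},{"rx":0,"ry":0,"rz":-0.17,"dx":-236,"dy":420,"dz":0,"grip":1},{"rx":0,"ry":0,"rz":-0.17,"dx":-236,"dy":420,"dz":0,"grip":1},{"rx":0,"ry":0,"rz":-0.17,"dx":-236,"dy":420,"dz":0,"grip":1},{"rx":0,"ry":0,"rz":-0.24,"dx":-245,"dy":559,"dz":70,"grip":1},{"rx":0,"ry":0,"rz":-0.24,"dx":-245,"dy":559,"dz":70,"grip":1},{"rx":0,"ry":0,"rz":-0.24,"dx":-245,"dy":559,"dz":70,"grip":1},{"rx":0,"ry":0,"rz":-0.24,"dx":-245,"dy":559,"dz":70,"grip":1},{"rx":0,"ry":0,"rz":-0.24,"dx":-245,"dy":559,"dz":400,"grip":1},{"rx":0,"ry":0,"rz":-0.24,"dx":-245,"dy":559,"dz":400,"grip":1},{"rx":0,"ry":0,"rz":-0.24,"dx":-245,"dy":559,"dz":250,"grip":1}]'
python3 - <<'E'
from h import *
d=cam('top');s=cam('side')
for n,c in(('top',d),('side',s)):
    P=cloud(c); V=c['color'].max(-1).astype(int)
    m=(V<70)&(P[...,2]>.006)&(P[...,2]<.05)&(P[...,0]>.32)&(P[...,0]<.43)&(P[...,1]>.18)&(P[...,1]<.33)
    k,l,stt,_=cv2.connectedComponentsWithStats(m.astype(np.uint8))
    for i in range(1,k):
        if stt[i,4]>15: print(n,stt[i].tolist(),cv2.minAreaRect(P[l==i][:,:2].astype(np.float32)))
    h=cv2.cvtColor(c['color'],cv2.COLOR_RGB2HSV).astype(int)
    q=P[(h[...,0]>100)&(h[...,0]<122)&(h[...,1]>150)&(abs(P[...,2]-.07)<.006)&(P[...,1]>.45)&(P[...,1]<.7)][:,:2].astype(np.float32)
    print('bin',cv2.minAreaRect(q))
rel([((.376,.282,.12),(180,0,-144)),((.376,.282,.004),(180,0,-144))])
E
```

```text
time_s: 3.7
position: [0.3779, 0.2792, 0.2989]
ee_rot: [180.0, 0.1, -144.3]
wrist_force: [0.5, 0.3, -0.6]
finger_gap: 0.997
grasp_force: 0.0
top [273, 275, 5, 6, 16] ((0.39535701274871826, 0.29817426204681396), (0.008145862258970737, 0.01392036210745573), 59.078880310058594)
top [277, 282, 11, 11, 52] ((0.3702620565891266, 0.2781522870063782), (0.034455232322216034, 0.011383716017007828), 34.10359191894531)
bin ((0.4084717035293579, 0.5825083255767822), (0.11001338064670563, 0.12468864768743515), 37.380680084228516)
side [344, 230, 25, 12, 200] ((0.3745020925998688, 0.28540515899658203), (0.06733214855194092, 0.012410052120685577), 37.22058868408203)
side [332, 236, 8, 10, 37] ((0.4214692711830139, 0.3093748092651367), (0.016923299059271812, 0.04056020453572273), 0.74295574426651)
bin ((0.4099053740501404, 0.5858832597732544), (0.1124846413731575, 0.127860888838768), 37.29277420043945)
d [-6.1, 4.9, 174.0] r [-0.003, -0.0116, -0.0061]
d [-7.4, 5.2, 290.0] r [-0.003, -0.0116, -0.0061]
```

```bash
python3 -m inch '[{"rx":0,"ry":0,"rz":0,"dx":-2,"dy":4,"dz":50,"grip":1},{"rx":0,"ry":0,"rz":0,"dx":-2,"dy":4,"dz":100,"grip":1},{"rx":0,"ry":0,"rz":0,"dx":-2,"dy":4,"dz":150,"grip":1},{"rx":0,"ry":0,"rz":0,"dx":-2,"dy":4,"dz":200,"grip":1},{"rx":0,"ry":0,"rz":0,"dx":-2,"dy":4,"dz":235,"grip":1},{"rx":0,"ry":0,"rz":0,"dx":-2,"dy":4,"dz":245,"grip":1},{"rx":0,"ry":0,"rz":0,"dx":-2,"dy":4,"dz":245,"grip":1}]'
python3 - <<'E'
from h import *
rel([((.376,.282,.005),(180,0,-144))])
d=cam('side'); save(d,'s2.png',(255,130,415,290),4)
E
```

```text
time_s: 4.5
position: [0.3779, 0.2851, 0.056]
ee_rot: [-180.0, -0.0, -144.3]
wrist_force: [0.1, -0.2, 1.5]
finger_gap: 0.999
grasp_force: 0.0
d [3.3, -1.4, 51.0] r [-0.0008, -0.0003, -0.0045]
```

View pics/s2.png

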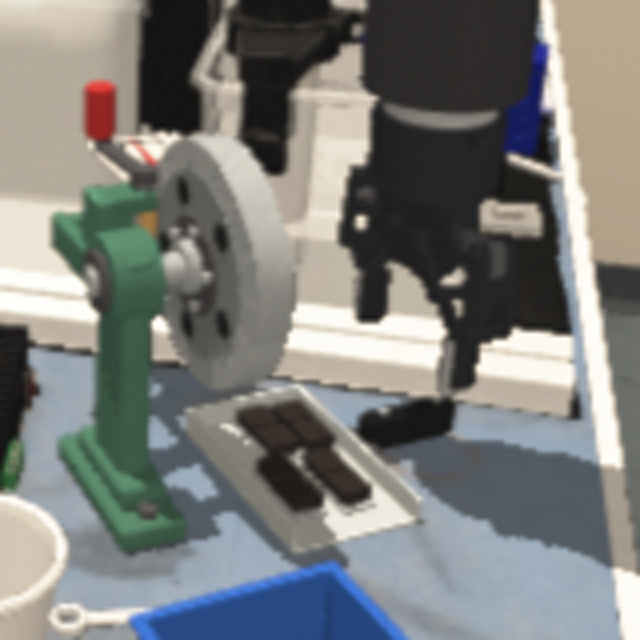

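The crop shows the fingers at (372,290) and (460,350), straddling the handle at (405,420), clear of the wheel. Descend and grip.

```bash
python3 -m inch '[{"rx":0,"ry":0,"rz":0,"dx":2,"dy":-1,"dz":20,"grip":1},{"rx":0,"ry":0,"rz":0,"dx":2,"dy":-1,"dz":40,"grip":1},{"rx":0,"ry":0,"rz":0,"dx":2,"dy":-1,"dz":50,"grip":1},{"rx":0,"ry":0,"rz":0,"dx":2,"dy":-1,"dz":50,"grip":0.5},{"rx":0,"ry":0,"rz":0,"dx":2,"dy":-1,"dz":50,"grip":0.3},{"rx":0,"ry":0,"rz":0,"dx":2,"dy":-1,"dz":50,"grip":0},{"rx":0,"ry":0,"rz":0,"dx":2,"dy":-1,"dz":50,"grip":0},{"rx":0,"ry":0,"rz":0,"dx":2,"dy":-1,"dz":50,"grip":0},{"rx":0,"ry":0,"rz":0,"dx":2,"dy":-1,"dz":50,"grip":0},{"rx":0,"ry":0,"rz":0,"dx":2,"dy":-1,"dz":50,"grip":0}]' 100
python3 -m inch '[{"rx":0,"ry":0,"rz":0,"dx":5,"dy":0,"dz":-5,"grip":0},{"rx":0,"ry":0,"rz":0,"dx":20,"dy":0,"dz":-12,"grip":0},{"rx":0,"ry":0,"rz":0,"dx":40,"dy":0,"dz":-20,"grip":0},{"rx":0,"ry":0,"rz":0,"dx":60,"dy":0,"dz":-30,"grip":0},{"rx":0,"ry":0,"rz":0,"dx":70,"dy":0,"dz":-50,"grip":0},{"rx":0,"ry":0,"rz":0,"dx":70,"dy":0,"dz":-50,"grip":0}]'
python3 - <<'E'
from h import *
d=cam('side'); save(d,'s3.png',(255,130,415,290),4)
E
```

```text
time_s: 5.55
position: [0.3758, 0.2827, 0.0061]
ee_rot: [180.0, 0.1, -144.2]
wrist_force: [-2.3, -0.6, 8.6]
finger_gap: 0.151
grasp_force: 97.5
time_s: 6.15
position: [0.318, 0.241, 0.0569]
ee_rot: [179.9, 0.1, -144.2]
wrist_force: [1.1, 0.9, -3.4]
finger_gap: 0.147
grasp_force: 98.0
```

View pics/s3.png

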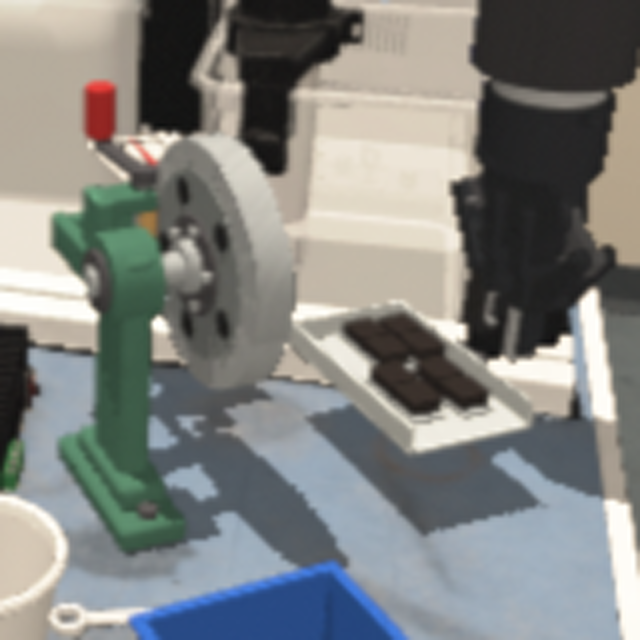

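Run:
```python
from h import *
d=cam('side'); t=cam('top')
a=np.radians(37.3); B=np.array([.4092,.584]); bx=np.array([np.cos(a),np.sin(a)]); by=np.array([-bx[1],bx[0]])
for n,c in(('top',t),('side',d)):
    P=cloud(c); m=(P[...,2]>.088)&(P[...,2]<.11)&(P[...,0]>.42)&(P[...,0]<.62)&(P[...,1]>.5)&(P[...,1]<.68)
    q=P[m][:,:2].astype(np.float32); C,r=cv2.minEnclosingCircle(q); rr=np.array(C)-B; print(n,'cup',C,r,'bin frame',rr@bx,rr@by)
def tcp(x,y,z): return np.r_[B+bx*x+by*y,z]
def tilt(th): return (Ro.from_euler('xyz',[180,0,-180+37.3],degrees=True)*Ro.from_rotvec([np.radians(th),0,0])).as_euler('xyz',degrees=True)
rel([((.318,.241,.25),tilt(0)),(tcp(-80,-150,250)*[1,1,.001]*1 if 0 else tcp(-.08,-.15,.25),tilt(0)),(tcp(-.08,-.110,.17),tilt(10)),(tcp(-.08,-.093,.135),tilt(26)),(tcp(-.08,-.088,.140),tilt(35)),(tcp(-.08,-.075,.152),tilt(50))])
```

```text
top cup (0.5653732419013977, 0.5749557614326477) 0.04659098759293556 bin frame 0.11875096869064726 -0.10183362495899169
side cup (0.5672430396080017, 0.5767139196395874) 0.04654868319630623 bin frame 0.12130376666005148 -0.10156813245126922
d [0.9, 0.0, -194.8] r [0.0004, 0.0004, -0.0272]
d [-197.6, 73.0, -194.7] r [0.0004, 0.0004, -0.0272]
d [-196.5, 113.0, -114.7] r [0.1749, -0.002, -0.0272]
d [-196.0, 130.0, -79.7] r [0.4541, -0.0058, -0.0268]
d [-195.9, 135.0, -84.7] r [0.6112, -0.0079, -0.0265]
d [-195.5, 148.0, -96.7] r [0.873, -0.0115, -0.0256]
```

The crop shows the tray level in the gripper, with all four pads on it at (420,365) and the open side facing the bin. Carry it to the bin and tilt gradually.

```bash
python3 -m inch '[{"rx":0,"ry":0,"rz":0,"dx":0,"dy":0,"dz":-30,"grip":0},{"rx":0,"ry":0,"rz":0,"dx":0,"dy":0,"dz":-60,"grip":0},{"rx":0,"ry":0,"rz":0,"dx":0,"dy":0,"dz":-95,"grip":0},{"rx":0,"ry":0,"rz":0,"dx":0,"dy":0,"dz":-125,"grip":0},{"rx":0,"ry":0,"rz":-0.005,"dx":-10,"dy":4,"dz":-150,"grip":0},{"rx":0,"ry":0,"rz":-0.01,"dx":-35,"dy":13,"dz":-170,"grip":0},{"rx":0,"ry":0,"rz":-0.015,"dx":-65,"dy":24,"dz":-190,"grip":0},{"rx":0,"ry":0,"rz":-0.02,"dx":-100,"dy":37,"dz":-195,"grip":0},{"rx":0,"ry":0,"rz":-0.025,"dx":-135,"dy":50,"dz":-195,"grip":0},{"rx":0,"ry":0,"rz":-0.027,"dx":-165,"dy":61,"dz":-195,"grip":0},{"rx":0,"ry":0,"rz":-0.027,"dx":-185,"dy":69,"dz":-195,"grip":0},{"rx":0,"ry":0,"rz":-0.027,"dx":-196,"dy":73,"dz":-195,"grip":0},{"rx":0,"ry":0,"rz":-0.027,"dx":-196,"dy":83,"dz":-175,"grip":0},{"rx":0.03,"ry":0,"rz":-0.027,"dx":-196,"dy":93,"dz":-150,"grip":0},{"rx":0.08,"ry":0,"rz":-0.027,"dx":-196,"dy":103,"dz":-130,"grip":0},{"rx":0.13,"ry":0,"rz":-0.027,"dx":-196,"dy":113,"dz":-115,"grip":0},{"rx":0.17,"ry":-0.002,"rz":-0.027,"dx":-196,"dy":117,"dz":-105,"grip":0},{"rx":0.17,"ry":-0.002,"rz":-0.027,"dx":-196,"dy":117,"dz":-105,"grip":0}]'
python3 - <<'E'
from h import *
a=np.radians(37.3); B=np.array([.4092,.584]); bx=np.array([np.cos(a),np.sin(a)]); by=np.array([-bx[1],bx[0]])
def tcp(x,y,z): return np.r_[B+bx*x+by*y,z]
def tilt(th): return (Ro.from_euler('xyz',[180,0,-180+37.3],degrees=True)*Ro.from_rotvec([np.radians(th),0,0])).as_euler('xyz',degrees=True)
c=cam('side'); P=cloud(c); h=cv2.cvtColor(c['color'],cv2.COLOR_RGB2HSV).astype(int)
q=P[(h[...,0]>100)&(h[...,0]<122)&(h[...,1]>150)&(abs(P[...,2]-.07)<.006)&(P[...,1]>.45)&(P[...,1]<.7)][:,:2].astype(np.float32); print(cv2.minAreaRect(q))
save(c,'s4.png',(230,130,430,370),2.4)
rel([(tcp(-.08,-.100,.147),tilt(16)),(tcp(-.08,-.093,.135),tilt(26)),(tcp(-.08,-.088,.140),tilt(35)),(tcp(-.08,-.075,.152),tilt(50))])
E
```

```text
time_s: 8.1
position: [0.408, 0.4504, 0.157]
ee_rot: [-170.1, -0.3, -142.6]
wrist_force: [-0.1, -0.3, -2.9]
finger_gap: 0.154
grasp_force: 98.4
((0.4098343849182129, 0.5860121250152588), (0.1133795976638794, 0.12784740328788757), 37.81500244140625)
d [-1.5, 7.6, 10.1] r [0.1077, -0.0034, 0.0019]
d [-1.5, 16.6, 20.8] r [0.2822, -0.0033, 0.0022]
d [-1.5, 20.7, 15.0] r [0.4393, -0.0031, 0.0024]
d [-1.5, 31.4, 0.9] r [0.7011, -0.0028, 0.0029]
```

View pics/s4.png

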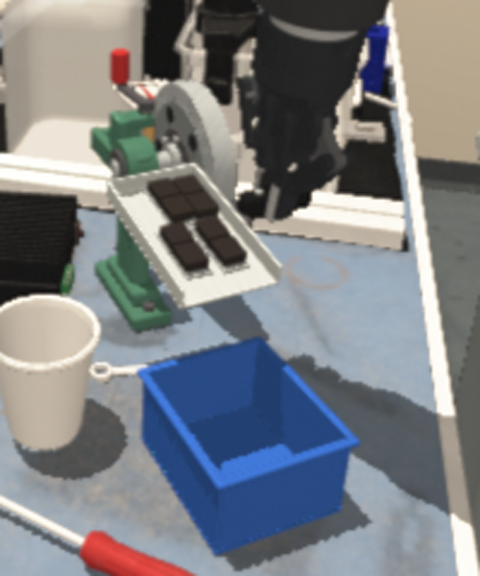

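The tray is level with the bin opening: lip at (230,290), bin at (245,430). The cup is clear. Tilt on.

```bash
python3 -m inch '[{"rx":0.05,"ry":0,"rz":0,"dx":-1,"dy":4,"dz":5,"grip":0},{"rx":0.1,"ry":0,"rz":0,"dx":-1,"dy":8,"dz":10,"grip":0},{"rx":0.14,"ry":0,"rz":0,"dx":-1,"dy":11,"dz":14,"grip":0},{"rx":0.17,"ry":0,"rz":0,"dx":-1,"dy":14,"dz":17,"grip":0},{"rx":0.2,"ry":0,"rz":0,"dx":-1,"dy":16,"dz":20,"grip":0},{"rx":0.22,"ry":0,"rz":0,"dx":-1,"dy":16,"dz":20,"grip":0},{"rx":0.24,"ry":0,"rz":0,"dx":-1,"dy":16,"dz":20,"grip":0},{"rx":0.26,"ry":0,"rz":0,"dx":-1,"dy":16,"dz":20,"grip":0},{"rx":0.28,"ry":0,"rz":0,"dx":-1,"dy":17,"dz":20,"grip":0},{"rx":0.28,"ry":0,"rz":0,"dx":-1,"dy":17,"dz":20,"grip":0},{"rx":0.28,"ry":0,"rz":0,"dx":-1,"dy":17,"dz":20,"grip":0},{"rx":0.28,"ry":0,"rz":0,"dx":-1,"dy":17,"dz":20,"grip":0},{"rx":0.28,"ry":0,"rz":0,"dx":-1,"dy":17,"dz":20,"grip":0},{"rx":0.28,"ry":0,"rz":0,"dx":-1,"dy":17,"dz":20,"grip":0},{"rx":0.36,"ry":0,"rz":0,"dx":-1,"dy":19,"dz":18,"grip":0},{"rx":0.44,"ry":0,"rz":0,"dx":-1,"dy":21,"dz":15,"grip":0},{"rx":0.44,"ry":0,"rz":0,"dx":-1,"dy":21,"dz":15,"grip":0},{"rx":0.44,"ry":0,"rz":0,"dx":-1,"dy":21,"dz":15,"grip":0}]'
python3 - <<'E'
from h import *
c=cam('side'); save(c,'s5.png',(230,130,430,370),2.4)
E
```

```text
time_s: 9.95
position: [0.399, 0.4662, 0.1415]
ee_rot: [-145.1, -0.1, -142.7]
wrist_force: [-0.6, -0.8, -1.3]
finger_gap: 0.152
grasp_force: 98.7
```

View pics/s5.png

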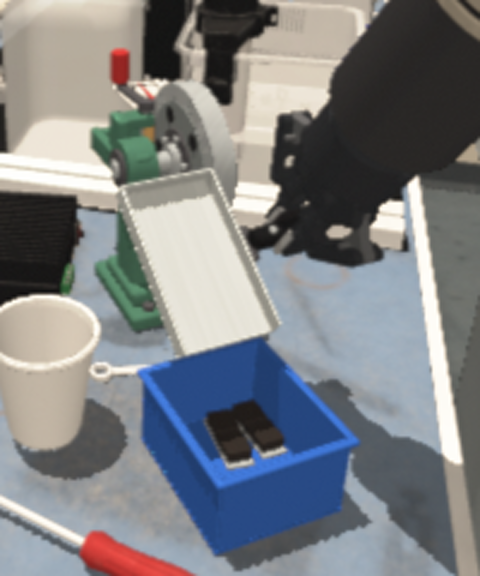

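Picture: the tray at (200,260) is empty and pads lie in the bin at (245,435). Level it, back away, and check the bin from above.

Run:
```python
from h import *
rel([((.402,.452,.20),(180,0,-143)),((.37,.36,.25),(180,0,-144)),(st(-190,0,250),(180,0,-145.5)),(st(-190,0,16),(180,0,-145.5)),(st(-90,0,16),(180,0,-145.5))])
```

```text
d [6.3, -43.8, -40.3] r [-0.6088, 0.0011, 0.0051]
d [87.5, -116.5, -50.6] r [-0.6088, 0.0064, 0.022]
d [190.1, -176.8, -8.5] r [-0.6087, 0.0144, 0.0474]
d [190.0, -42.9, 183.5] r [-0.6087, 0.0144, 0.0474]
d [90.1, -47.0, 186.2] r [-0.6087, 0.0144, 0.0474]
```

```bash
python3 -m inch '[{"rx":-0.1,"ry":0,"rz":0,"dx":1,"dy":-10,"dz":-15,"grip":0},{"rx":-0.22,"ry":0,"rz":0,"dx":3,"dy":-22,"dz":-30,"grip":0},{"rx":-0.34,"ry":0,"rz":0.002,"dx":5,"dy":-35,"dz":-40,"grip":0},{"rx":-0.46,"ry":0,"rz":0.004,"dx":6,"dy":-44,"dz":-45,"grip":0},{"rx":-0.56,"ry":0.001,"rz":0.005,"dx":10,"dy":-60,"dz":-50,"grip":0},{"rx":-0.609,"ry":0.003,"rz":0.01,"dx":40,"dy":-80,"dz":-50,"grip":0},{"rx":-0.609,"ry":0.006,"rz":0.022,"dx":75,"dy":-105,"dz":-50,"grip":0},{"rx":-0.609,"ry":0.01,"rz":0.03,"dx":110,"dy":-130,"dz":-40,"grip":0},{"rx":-0.609,"ry":0.012,"rz":0.04,"dx":150,"dy":-150,"dz":-25,"grip":0},{"rx":-0.609,"ry":0.014,"rz":0.047,"dx":190,"dy":-177,"dz":-8,"grip":0},{"rx":-0.609,"ry":0.014,"rz":0.047,"dx":190,"dy":-177,"dz":-8,"grip":0},{"rx":-0.609,"ry":0.014,"rz":0.047,"dx":190,"dy":-177,"dz":-8,"grip":0}]'
python3 - <<'E'
from h import *
c=cam('top'); P=cloud(c)
V=c['color'].max(-1); m=(V<75)&(np.hypot(P[...,0]-.409,P[...,1]-.584)<.06)
k,l,stt,ce=cv2.connectedComponentsWithStats(m.astype(np.uint8)); print([s.tolist() for s in stt[1:] if s[4]>5])
q=P[m]; print(m.sum(),np.nanpercentile(q[:,2],[1,10,30,50,70,90,99]).round(3))
save(c,'t5.png',(130,230,330,330),4)
rel([(st(-190,0,16),(180,0,-145.5)),(st(-90,0,16),(180,0,-145.5))])
E
```

```text
time_s: 11.2
position: [0.3333, 0.238, 0.2513]
ee_rot: [179.9, 0.2, -145.6]
wrist_force: [0.1, 0.5, -1.0]
finger_gap: 0.154
grasp_force: 98.6
[[176, 264, 13, 9, 62], [182, 271, 12, 11, 62]]
124 [0.008 0.01  0.013 0.014 0.016 0.018 0.02 ]
d [1.0, 0.5, 235.0] r [0.0009, 0.0033, -0.0005]
d [-99.0, 0.6, 235.4] r [0.0009, 0.0033, -0.0005]
```

View pics/t5.png

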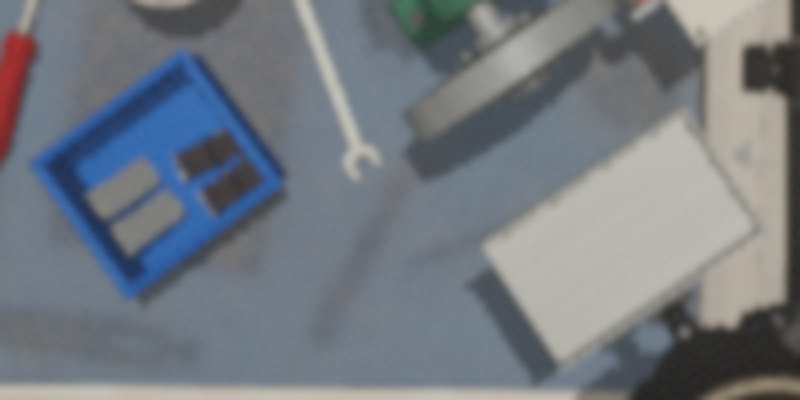

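The top crop shows four pads in the bin, two dark at (215,175) and two grey backs up at (135,210). The empty tray is in the gripper at (620,240). Now slide it under the wheel.

```bash
python3 -m inch '[{"rx":0,"ry":0,"rz":0,"dx":1,"dy":0,"dz":40,"grip":0},{"rx":0,"ry":0,"rz":0,"dx":1,"dy":0,"dz":85,"grip":0},{"rx":0,"ry":0,"rz":0,"dx":1,"dy":0,"dz":130,"grip":0},{"rx":0,"ry":0,"rz":0,"dx":1,"dy":0,"dz":175,"grip":0},{"rx":0,"ry":0.003,"rz":0,"dx":1,"dy":0,"dz":210,"grip":0},{"rx":0,"ry":0.003,"rz":0,"dx":1,"dy":0,"dz":230,"grip":0},{"rx":0,"ry":0.003,"rz":0,"dx":1,"dy":0,"dz":230,"grip":0},{"rx":0,"ry":0.003,"rz":0,"dx":-20,"dy":0,"dz":232,"grip":0},{"rx":0,"ry":0.003,"rz":0,"dx":-45,"dy":0,"dz":232,"grip":0},{"rx":0,"ry":0.003,"rz":0,"dx":-70,"dy":0,"dz":232,"grip":0},{"rx":0,"ry":0.003,"rz":0,"dx":-90,"dy":0,"dz":232,"grip":0},{"rx":0,"ry":0.003,"rz":0,"dx":-98,"dy":0,"dz":232,"grip":0},{"rx":0,"ry":0.003,"rz":0,"dx":-98,"dy":0,"dz":232,"grip":0}]'
python3 - <<'E'
from h import *
c=cam('top'); s=cam('side'); save(s,'s6.png',(255,130,415,290),4)
for n,c in(('top',c),('side',s)):
    P=cloud(c); D=P[...,:2]-W; a=np.radians(YS); X=D@[np.cos(a),np.sin(a)]; Y=D@[-np.sin(a),np.cos(a)]
    V=c['color'].min(-1).astype(int); sp=np.ptp(c['color'].astype(int),axis=-1)
    m=(V>110)&(sp<25)&(P[...,2]<.04)&(P[...,2]>.0)&(abs(X)<.09)&(abs(Y)<.1)
    print(n,m.sum(),np.nanpercentile(X[m],[2,98]).round(3),np.nanpercentile(Y[m],[2,98]).round(3),np.nanpercentile(P[m][:,2],[5,50,95]).round(3))
E
```

```text
time_s: 12.55
position: [0.4149, 0.2954, 0.0172]
ee_rot: [-179.9, -0.2, -145.5]
wrist_force: [-1.1, -0.7, -0.6]
finger_gap: 0.152
grasp_force: 108.0
top 854 [-0.077  0.086] [-0.079  0.093] [0.001 0.012 0.026]
side 1336 [-0.056  0.028] [-0.068  0.07 ] [0.01  0.013 0.027]
```

View pics/s6.png

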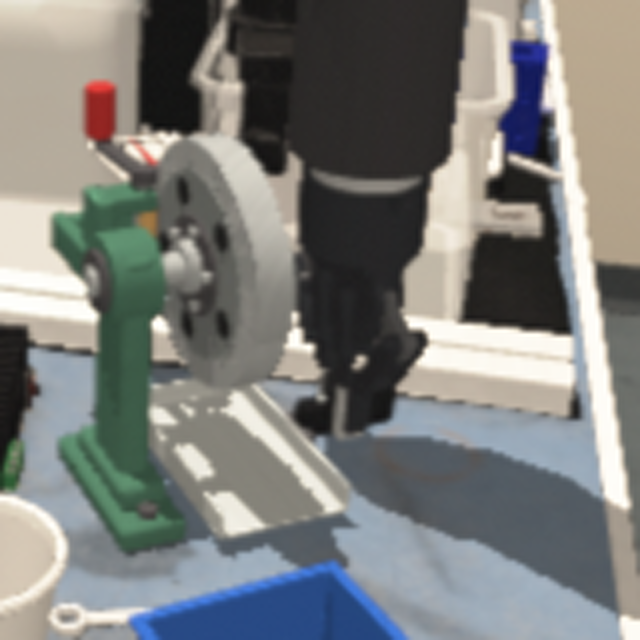

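The crop shows the empty tray hovering under the wheel at (250,460), in front of the foot. Lower and release.

```bash
python3 -m inch '[{"rx":0,"ry":0,"rz":0,"dx":0,"dy":0,"dz":5,"grip":0},{"rx":0,"ry":0,"rz":0,"dx":0,"dy":0,"dz":9,"grip":0},{"rx":0,"ry":0,"rz":0,"dx":0,"dy":0,"dz":11,"grip":0},{"rx":0,"ry":0,"rz":0,"dx":0,"dy":0,"dz":11,"grip":0},{"rx":0,"ry":0,"rz":0,"dx":0,"dy":0,"dz":11,"grip":0.3},{"rx":0,"ry":0,"rz":0,"dx":0,"dy":0,"dz":11,"grip":0.7},{"rx":0,"ry":0,"rz":0,"dx":0,"dy":0,"dz":11,"grip":1},{"rx":0,"ry":0,"rz":0,"dx":0,"dy":0,"dz":11,"grip":1},{"rx":0,"ry":0,"rz":0,"dx":0,"dy":0,"dz":11,"grip":1},{"rx":0,"ry":0,"rz":0,"dx":15,"dy":0,"dz":0,"grip":1},{"rx":0,"ry":0,"rz":0,"dx":40,"dy":0,"dz":-30,"grip":1},{"rx":0,"ry":0,"rz":0,"dx":60,"dy":0,"dz":-70,"grip":1},{"rx":0,"ry":0,"rz":0,"dx":80,"dy":0,"dz":-110,"grip":1},{"rx":0,"ry":0,"rz":0,"dx":80,"dy":0,"dz":-150,"grip":1},{"rx":0,"ry":0,"rz":0,"dx":80,"dy":0,"dz":-190,"grip":1},{"rx":0,"ry":0,"rz":0,"dx":80,"dy":0,"dz":-230,"grip":1},{"rx":0,"ry":0,"rz":0,"dx":80,"dy":0,"dz":-270,"grip":1},{"rx":0,"ry":0,"rz":0,"dx":80,"dy":0,"dz":-300,"grip":1}]'
cat > look.py <<'E'
from h import *
def tray(c=None):
    s=c or cam('side'); P=cloud(s); D=P[...,:2]-W; a=np.radians(YS); X=D@[np.cos(a),np.sin(a)]; Y=D@[-np.sin(a),np.cos(a)]
    V=s['color'].min(-1).astype(int); sp=np.ptp(s['color'].astype(int),axis=-1)
    m=(V>110)&(sp<25)&(P[...,2]<.04)&(P[...,2]>-.004)&(abs(X)<.09)&(abs(Y)<.1)
    print('tray',m.sum(),np.nanpercentile(X[m],[2,98]).round(3),np.nanpercentile(Y[m],[2,98]).round(3),np.nanpercentile(P[m][:,2],[5,50,95]).round(3))
def needle(t=None):
    t=t or cam('top'); h=t['color'].astype(float); r=h[...,0]-h[...,1:].max(-1)
    # subpixel: weight of redness in box, map to z=.16 plane, stand frame
    out=[]; a=np.radians(YS)
    for v in range(215,240):
        for u in range(284,330):
            if r[v,u]>25:
                p=onz(t,u,v,.160)[:2]-W; x=p@[np.cos(a),np.sin(a)]; y=p@[-np.sin(a),np.cos(a)]
                if y<-.085 and y>-.2 and x<.03: out.append((x,y,r[v,u]))
    o=np.array(out)
    if len(o)<5: print('needle hidden',len(o)); return
    k=np.polyfit(-o[:,1],o[:,0],1,w=np.sqrt(o[:,2])); print('needle n',len(o),'slope',round(-k[0],3),'x at y=-.1,-.17',np.polyval(k,[.1,.17]).round(4),'yrange',o[:,1].min().round(3),o[:,1].max().round(3)); return -k[0]
def knob():
    a=np.radians(YS)
    for n in('top','side'):
        c=cam(n); P=cloud(c); h=cv2.cvtColor(c['color'],cv2.COLOR_RGB2HSV).astype(int)
        m=((h[...,0]<6)|(h[...,0]>174))&(h[...,1]>150)&(h[...,2]>80)&(P[...,2]>.18)&(P[...,2]<.24)&(np.hypot(P[...,0]-.55,P[...,1]-.31)<.13)
        if m.sum()>5:
            v,u=np.nonzero(m); p=onz(c,u.mean(),v.mean(),.222 if n=='top' else .205)[:2]-st(20,-60,0)[:2]
            print('knob',n,m.sum(),np.nanmedian(P[m],0).round(4),'ray xy',(p+st(20,-60,0)[:2]).round(4),'lever',np.radians(YS)-np.arctan2(p[1],p[0]),'len',np.hypot(*p))
if __name__=='__main__': tray(); needle(); knob()
E
python3 look.py
```

```text
time_s: 14.45
position: [0.3489, 0.2499, 0.3211]
ee_rot: [180.0, 0.0, -145.5]
wrist_force: [0.5, 0.4, -0.6]
finger_gap: 1.002
grasp_force: 0.0
tray 2002 [-0.086  0.088] [-0.091  0.094] [-0.003  0.     0.015]
needle n 64 slope 0.052 x at y=-.1,-.17 [-0.0142 -0.0179] yrange -0.153 -0.086
knob top 37 [0.5792 0.2622 0.2198] ray xy [0.5784 0.2626] lever 1.4794418692347997 len 0.06018972512712933
knob side 80 [0.5795 0.2711 0.2059] ray xy [0.5797 0.269 ] lever 1.3898141270537903 len 0.056287417510155584
```

```bash
python3 - <<'E'
from h import *
K=np.array([.579,.266])
rel([(np.r_[K,.32],(180,0,-10.5)),(np.r_[K,.195],(180,0,-10.5))])
E
python3 -m inch '[{"rx":0,"ry":0,"rz":-0.14,"dx":-10,"dy":-8,"dz":0,"grip":0.6},{"rx":0,"ry":0,"rz":-0.28,"dx":-22,"dy":-16,"dz":0,"grip":0.6},{"rx":0,"ry":0,"rz":-0.42,"dx":-34,"dy":-24,"dz":0,"grip":0.6},{"rx":0,"ry":0,"rz":-0.56,"dx":-46,"dy":-32,"dz":0,"grip":0.6},{"rx":0,"ry":0,"rz":-0.7,"dx":-58,"dy":-40,"dz":0,"grip":0.6},{"rx":0,"ry":0,"rz":-0.84,"dx":-70,"dy":-48,"dz":0,"grip":0.6},{"rx":0,"ry":0,"rz":-0.98,"dx":-82,"dy":-56,"dz":0,"grip":0.6},{"rx":0,"ry":0,"rz":-1.12,"dx":-94,"dy":-62,"dz":0,"grip":0.6},{"rx":0,"ry":0,"rz":-1.26,"dx":-106,"dy":-70,"dz":0,"grip":0.6},{"rx":0,"ry":0,"rz":-1.4,"dx":-118,"dy":-78,"dz":0,"grip":0.6},{"rx":0,"ry":0,"rz":-1.54,"dx":-130,"dy":-84,"dz":0,"grip":0.6},{"rx":0,"ry":0,"rz":-1.68,"dx":-142,"dy":-90,"dz":0,"grip":0.6},{"rx":0,"ry":0,"rz":-1.82,"dx":-154,"dy":-96,"dz":0,"grip":0.6},{"rx":0,"ry":0,"rz":-1.96,"dx":-166,"dy":-102,"dz":0,"grip":0.6},{"rx":0,"ry":0,"rz":-2.1,"dx":-176,"dy":-108,"dz":0,"grip":0.6},{"rx":0,"ry":0,"rz":-2.24,"dx":-186,"dy":-114,"dz":0,"grip":0.6},{"rx":0,"ry":0,"rz":-2.356,"dx":-197,"dy":-118,"dz":0,"grip":0.6},{"rx":0,"ry":0,"rz":-2.356,"dx":-197,"dy":-118,"dz":0,"grip":0.6}]' 60
python3 - <<'E'
from h import *
from look import *
K=np.array([.579,.266])
rel([(np.r_[K,.195],(180,0,-10.5))]); tray(); knob()
P=cloud(cam('side')); C=manip.read_camera('side')['color'].astype(int)
E
```

```text
d [-198.9, -117.3, -1.8] r [0.0017, -0.0005, -2.3558]
d [-199.1, -117.3, 123.2] r [0.0017, -0.0005, -2.3558]
time_s: 16.45
position: [0.5783, 0.2641, 0.3152]
ee_rot: [179.7, 0.2, -10.4]
wrist_force: [-0.3, 1.0, -0.1]
finger_gap: 0.601
grasp_force: 0.0
d [0.8, -2.6, 120.2] r [0.0052, 0.0037, 0.002]
tray 1803 [-0.056  0.088] [-0.091  0.091] [-0.003  0.     0.014]
knob side 81 [0.5795 0.2704 0.2055] ray xy [0.5796 0.2691] lever 1.3895151300226891 len 0.056111822400235094
```

```bash
python3 -m inch '[{"rx":0,"ry":0,"rz":0,"dx":1,"dy":-2,"dz":40,"grip":0.6},{"rx":0,"ry":0,"rz":0,"dx":1,"dy":-2,"dz":80,"grip":0.6},{"rx":0,"ry":0,"rz":0,"dx":1,"dy":-2,"dz":105,"grip":0.6},{"rx":0,"ry":0,"rz":0,"dx":1,"dy":-2,"dz":118,"grip":0.6},{"rx":0,"ry":0,"rz":0,"dx":1,"dy":-2,"dz":119,"grip":0.4},{"rx":0,"ry":0,"rz":0,"dx":1,"dy":-2,"dz":119,"grip":0.2},{"rx":0,"ry":0,"rz":0,"dx":1,"dy":-2,"dz":119,"grip":0.1},{"rx":0,"ry":0,"rz":0,"dx":1,"dy":-2,"dz":119,"grip":0.1},{"rx":0,"ry":0,"rz":0,"dx":1,"dy":-2,"dz":119,"grip":0.1},{"rx":0,"ry":0,"rz":0,"dx":1,"dy":-2,"dz":119,"grip":0.1},{"rx":0,"ry":0,"rz":0,"dx":1,"dy":-2,"dz":119,"grip":0.1}]' 50
cat > arc.py <<'E'
from h import *
import sys
S=st(20,-60,0)[:2]; p,R,o=pose(); v=p[:2]-S; print(p,o['wrist_force'],'rad',np.hypot(*v),'lever',np.radians(YS)-np.arctan2(v[1],v[0]))
l0=np.radians(YS)-np.arctan2(v[1],v[0])
for l in np.linspace(l0,float(sys.argv[1]),int(sys.argv[2])+1)[1:]:
    a=np.radians(YS)-l; r=.060 ; q=np.r_[S+r*np.array([np.cos(a),np.sin(a)]),p[2]]
    print(round(l,2),(R.inv().apply(q-p)*1000).round().tolist())
E
python3 arc.py 0.08 12
```

```text
time_s: 17.8
position: [0.5801, 0.2637, 0.2005]
ee_rot: [179.8, -0.0, -10.5]
wrist_force: [3.3, -9.0, -4.0]
finger_gap: 0.207
grasp_force: 48.8
[0.58005096 0.26369556 0.20045388] [ 3.32298572 -8.99757981 -4.00269753] rad 0.06040211172414349 lever 1.4472871609790994
1.33 [4.0, -6.0, -0.0]
1.22 [7.0, -12.0, -0.0]
1.11 [9.0, -18.0, -0.0]
0.99 [11.0, -25.0, -0.0]
0.88 [12.0, -32.0, -0.0]
0.76 [12.0, -38.0, -0.0]
0.65 [12.0, -45.0, -0.0]
0.54 [10.0, -52.0, -0.0]
0.42 [8.0, -58.0, -0.0]
0.31 [6.0, -65.0, -0.0]
0.19 [2.0, -71.0, -0.0]
0.08 [-2.0, -76.0, -0.0]
```

```bash
python3 -m inch '[{"rx":0,"ry":0,"rz":0,"dx":4,"dy":-6,"dz":-2,"grip":0.1},{"rx":0,"ry":0,"rz":0,"dx":7,"dy":-12,"dz":-2,"grip":0.1},{"rx":0,"ry":0,"rz":0,"dx":9,"dy":-18,"dz":-2,"grip":0.1},{"rx":0,"ry":0,"rz":0,"dx":11,"dy":-25,"dz":-2,"grip":0.1},{"rx":0,"ry":0,"rz":0,"dx":12,"dy":-32,"dz":-2,"grip":0.1},{"rx":0,"ry":0,"rz":0,"dx":12,"dy":-38,"dz":-2,"grip":0.1},{"rx":0,"ry":0,"rz":0,"dx":12,"dy":-45,"dz":-2,"grip":0.1},{"rx":0,"ry":0,"rz":0,"dx":10,"dy":-52,"dz":-2,"grip":0.1},{"rx":0,"ry":0,"rz":0,"dx":8,"dy":-58,"dz":-2,"grip":0.1},{"rx":0,"ry":0,"rz":0,"dx":6,"dy":-65,"dz":-2,"grip":0.1},{"rx":0,"ry":0,"rz":0,"dx":2,"dy":-71,"dz":-2,"grip":0.1},{"rx":0,"ry":0,"rz":0,"dx":-1,"dy":-75,"dz":-2,"grip":0.1},{"rx":0,"ry":0,"rz":0,"dx":-1,"dy":-75,"dz":-2,"grip":0.1},{"rx":0,"ry":0,"rz":0,"dx":-1,"dy":-75,"dz":-2,"grip":0.1}]' 60
python3 arc.py 0.05 1; python3 look.py
```

```text
time_s: 19.2
position: [0.5957, 0.3415, 0.2034]
ee_rot: [-179.8, -0.4, -10.5]
wrist_force: [12.3, 1.8, -6.4]
finger_gap: 0.202
grasp_force: 59.6
[0.59566292 0.34148805 0.20342722] [12.30759892  1.77258969 -6.36593932] rad 0.06453909999692324 lever 0.07248284847033226
0.05 [-4.0, 2.0, -0.0]
tray 1905 [-0.086  0.088] [-0.091  0.091] [-0.003  0.     0.015]
needle n 61 slope 0.052 x at y=-.1,-.17 [-0.0139 -0.0175] yrange -0.15 -0.086
knob side 56 [0.5869 0.349  0.1974] ray xy [0.5846 0.3607] lever -0.2575612619624016 len 0.06838633827853235
```

```bash
python3 -m inch '[{"rx":0,"ry":0,"rz":0,"dx":-3,"dy":0,"dz":0,"grip":0.3},{"rx":0,"ry":0,"rz":0,"dx":-3,"dy":0,"dz":0,"grip":0.6},{"rx":0,"ry":0,"rz":0,"dx":-3,"dy":0,"dz":0,"grip":0.6},{"rx":0,"ry":0,"rz":0,"dx":-3,"dy":0,"dz":-30,"grip":0.6},{"rx":0,"ry":0,"rz":0,"dx":-3,"dy":0,"dz":-70,"grip":0.6},{"rx":0,"ry":0,"rz":0,"dx":-3,"dy":0,"dz":-110,"grip":0.6},{"rx":0,"ry":0,"rz":0.14,"dx":-3,"dy":0,"dz":-140,"grip":0.6},{"rx":0,"ry":0,"rz":0.28,"dx":-3,"dy":0,"dz":-150,"grip":0.6},{"rx":0,"ry":0,"rz":0.42,"dx":-3,"dy":0,"dz":-150,"grip":0.6},{"rx":0,"ry":0,"rz":0.56,"dx":-3,"dy":0,"dz":-150,"grip":0.6},{"rx":0,"ry":0,"rz":0.7,"dx":-3,"dy":0,"dz":-150,"grip":0.6},{"rx":0,"ry":0,"rz":0.785,"dx":-3,"dy":0,"dz":-150,"grip":0.6},{"rx":0,"ry":0,"rz":0.785,"dx":-3,"dy":0,"dz":-150,"grip":0.6}]'
cat > whl.py <<'E'
from h import *
a=np.radians(YS); sx=np.array([np.cos(a),np.sin(a),0]); right=np.array([np.sin(a),-np.cos(a),0]); up=np.array([0,0,1.])
def wp(phi,r,x=0.):
    f=np.radians(phi); q=np.r_[W,.15]+r*(right*np.sin(f)+up*np.cos(f))+sx*x
    R=Ro.from_euler('xyz',[180,0,YS-90],degrees=True)*Ro.from_rotvec([0,-f,0])
    return q,R
def relw(L,x=0.):
    p,R,o=pose()
    for phi,r in L:
        q,Q=wp(phi,r,x); print(phi,r,'d',(R.inv().apply(q-p)*1000).round(1).tolist(),'r',(R.inv()*Q).as_rotvec().round(3).tolist())
E
python3 - <<'E'
from whl import *
from look import *
knob(); relw([(0,.2),(-50,.2),(-50,.14),(-50,.05)])
E
```

```text
time_s: 20.7
position: [0.589, 0.3406, 0.3513]
ee_rot: [179.9, -0.0, -55.5]
wrist_force: [-0.3, -0.6, 0.3]
finger_gap: 0.598
grasp_force: 0.0
knob side 99 [0.5896 0.3511 0.2068] ray xy [0.5905 0.3476] lever -0.05169121786128672 len 0.06372047885110499
0 0.2 d [-61.9, 78.1, 1.2] r [0.002, -0.001, 0.003]
-50 0.2 d [-215.2, 77.5, 72.5] r [0.001, 0.872, 0.004]
-50 0.14 d [-169.2, 77.6, 111.1] r [0.001, 0.872, 0.004]
-50 0.05 d [-100.3, 77.7, 169.0] r [0.001, 0.872, 0.004]
```

```bash
python3 -m inch '[{"rx":0,"ry":0,"rz":0,"dx":-31,"dy":39,"dz":0,"grip":0.6},{"rx":0,"ry":0,"rz":0,"dx":-62,"dy":78,"dz":0,"grip":0.6},{"rx":0,"ry":0.12,"rz":0,"dx":-86,"dy":78,"dz":0,"grip":0.6},{"rx":0,"ry":0.25,"rz":0,"dx":-111,"dy":78,"dz":5,"grip":0.6},{"rx":0,"ry":0.37,"rz":0,"dx":-135,"dy":78,"dz":13,"grip":0.6},{"rx":0,"ry":0.5,"rz":0,"dx":-158,"dy":78,"dz":24,"grip":0.6},{"rx":0,"ry":0.62,"rz":0,"dx":-178,"dy":78,"dz":37,"grip":0.6},{"rx":0,"ry":0.75,"rz":0,"dx":-198,"dy":78,"dz":54,"grip":0.6},{"rx":0,"ry":0.872,"rz":0.004,"dx":-215,"dy":78,"dz":72,"grip":0.6},{"rx":0,"ry":0.872,"rz":0.004,"dx":-192,"dy":78,"dz":92,"grip":0.6},{"rx":0,"ry":0.872,"rz":0.004,"dx":-169,"dy":78,"dz":111,"grip":0.6},{"rx":0,"ry":0.872,"rz":0.004,"dx":-169,"dy":78,"dz":111,"grip":0.6}]'
python3 - <<'E'
from whl import *
relw([(-50,.1),(-50,.05)])
d=cam('side'); save(d,'s7.png',(255,100,415,260),4)
E
```

```text
time_s: 22.0
position: [0.4289, 0.4326, 0.2366]
ee_rot: [179.3, -50.2, -55.1]
wrist_force: [0.3, 0.2, 0.1]
finger_gap: 0.597
grasp_force: 0.0
-50 0.1 d [0.9, -1.7, 36.0] r [0.008, -0.004, 0.004]
-50 0.05 d [0.7, -2.1, 86.0] r [0.008, -0.004, 0.004]
```

View pics/s7.png

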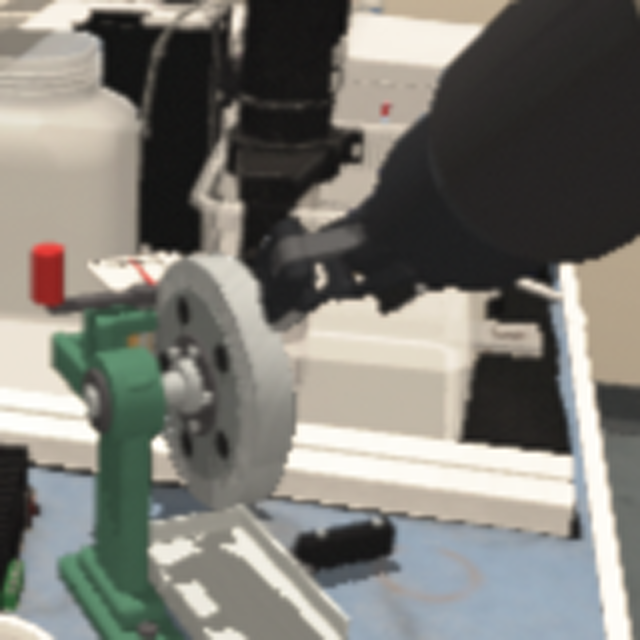

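The knob now points straight back at (47,275), so the lever is slack. The gripper comes from the upper right with its tips near (280,310). I want to check numerically whether they straddle the rim.

Run:
```python
from whl import *
d=cam('side'); P=cloud(d); p,R,o=pose()
def cr(q): u,v=px(d,q); return (round((u-255)*4),round((v-100)*4))
print('tcp',cr(p),'fingers',[cr(p+R.apply([0,s*.025,0])) for s in(1,-1)],'rim at -50',cr(wp(-50,.0735)[0]),'top',cr(wp(0,.0735)[0]),'centre',cr(np.r_[W,.15]))
v,u=[int(x) for x in(100+300/4,255+275/4)]
for cu,cv in((265,260),(290,240),(290,310),(240,290),(320,290)):
    print((cu,cv),P[100+cv//4,255+cu//4].round(3))
m=(d['color'].max(-1)<60); D=P-np.r_[W,.15]; X=D@sx; Y=-D@right
q=m&(P[...,2]>.17)&(P[...,2]<.3)&(abs(X)<.06)&(Y>.0)&(Y<.2); print(q.sum(),np.nanmin(X[q]),np.nanmax(X[q]),np.nanmin(Y[q]),np.nanmin(P[q][:,2]))
```

```text
tcp (322, 300) fingers [(368, 293), (275, 307)] rim at -50 (268, 340) top (224, 257) centre (218, 377)
(265, 260) [0.449 0.517 0.289]
(290, 240) [0.438 0.538 0.306]
(290, 310) [0.441 0.475 0.25 ]
(240, 290) [0.477 0.369 0.215]
(320, 290) [nan nan nan]
355 -0.02698263109267588 0.059841561666666966 0.024999540391444683 0.17213421796956224
```

```bash
python3 -m inch '[{"rx":0.008,"ry":-0.004,"rz":0.004,"dx":1,"dy":-2,"dz":25,"grip":0.6},{"rx":0.008,"ry":-0.004,"rz":0.004,"dx":1,"dy":-2,"dz":50,"grip":0.6},{"rx":0.008,"ry":-0.004,"rz":0.004,"dx":1,"dy":-2,"dz":70,"grip":0.6},{"rx":0.008,"ry":-0.004,"rz":0.004,"dx":1,"dy":-2,"dz":83,"grip":0.6},{"rx":0.008,"ry":-0.004,"rz":0.004,"dx":1,"dy":-2,"dz":83,"grip":0.4},{"rx":0.008,"ry":-0.004,"rz":0.004,"dx":1,"dy":-2,"dz":83,"grip":0.2},{"rx":0.008,"ry":-0.004,"rz":0.004,"dx":1,"dy":-2,"dz":83,"grip":0.1},{"rx":0.008,"ry":-0.004,"rz":0.004,"dx":1,"dy":-2,"dz":83,"grip":0.1},{"rx":0.008,"ry":-0.004,"rz":0.004,"dx":1,"dy":-2,"dz":83,"grip":0.1},{"rx":0.008,"ry":-0.004,"rz":0.004,"dx":1,"dy":-2,"dz":83,"grip":0.1}]' 40
cat > w2.py <<'E'
from whl import *
from look import needle
import sys
p,R,o=pose(); D=p-np.r_[W,.15]; print('x off',(D@sx).round(4),'r',np.hypot(D@right,D@up).round(4),'phi',np.degrees(np.arctan2(D@right,D@up)).round(2),'F',o['wrist_force'].round(1) if hasattr(o['wrist_force'],'round') else o['wrist_force'],'gap',o['finger_gap'])
needle()
if len(sys.argv)>1: relw([(float(x),.053) for x in sys.argv[1].split(',')],(D@sx))
E
python3 w2.py=1 2>/dev/null; python3 w2.py -46,-42,-38,-34,-30,-26,-22,-18,-14,-10,-6,-2,2,6,10,14,18,22
```

```text
time_s: 23.1
position: [0.4659, 0.3838, 0.1883]
ee_rot: [-179.4, -49.8, -55.9]
wrist_force: [-4.9, -3.4, 3.3]
finger_gap: 0.246
grasp_force: 40.0
x off 0.0014 r 0.0581 phi -48.81 F [-4.9 -3.4  3.3] gap 0.24598995194415443
needle n 63 slope 0.049 x at y=-.1,-.17 [-0.0139 -0.0174] yrange -0.151 -0.086
-46.0 0.053 d [2.5, 0.0, 5.2] r [-0.005, -0.067, -0.004]
-42.0 0.053 d [6.2, -0.0, 5.6] r [-0.006, -0.136, -0.004]
-38.0 0.053 d [9.9, -0.0, 6.2] r [-0.006, -0.206, -0.004]
-34.0 0.053 d [13.4, -0.0, 7.1] r [-0.006, -0.276, -0.004]
-30.0 0.053 d [17.0, -0.0, 8.2] r [-0.006, -0.346, -0.004]
-26.0 0.053 d [20.4, -0.1, 9.6] r [-0.006, -0.416, -0.003]
-22.0 0.053 d [23.7, -0.1, 11.2] r [-0.006, -0.486, -0.003]
-18.0 0.053 d [26.9, -0.1, 13.1] r [-0.006, -0.555, -0.003]
-14.0 0.053 d [30.0, -0.1, 15.1] r [-0.007, -0.625, -0.003]
-10.0 0.053 d [32.9, -0.1, 17.4] r [-0.007, -0.695, -0.003]
-6.0 0.053 d [35.7, -0.1, 19.8] r [-0.007, -0.765, -0.002]
-2.0 0.053 d [38.3, -0.1, 22.5] r [-0.007, -0.835, -0.002]
2.0 0.053 d [40.7, -0.1, 25.3] r [-0.007, -0.904, -0.002]
6.0 0.053 d [42.8, -0.1, 28.3] r [-0.007, -0.974, -0.002]
10.0 0.053 d [44.8, -0.0, 31.4] r [-0.007, -1.044, -0.001]
14.0 0.053 d [46.6, -0.0, 34.7] r [-0.007, -1.114, -0.001]
18.0 0.053 d [48.1, -0.0, 38.1] r [-0.007, -1.184, -0.001]
22.0 0.053 d [49.4, -0.0, 41.6] r [-0.007, -1.253, -0.001]
```

```bash
python3 -m inch '[{"rx":0,"ry":-0.087,"rz":0,"dx":5.1,"dy":0,"dz":0.2,"grip":0.1},{"rx":0,"ry":-0.1745,"rz":0,"dx":10.1,"dy":0,"dz":0.9,"grip":0.1},{"rx":0,"ry":-0.1745,"rz":0,"dx":10.1,"dy":0,"dz":0.9,"grip":0.1}]' 60 >/dev/null; python3 w2.py
python3 -m inch '[{"rx":0,"ry":-0.087,"rz":0,"dx":5.1,"dy":0,"dz":0.2,"grip":0.1},{"rx":0,"ry":-0.1745,"rz":0,"dx":10.1,"dy":0,"dz":0.9,"grip":0.1},{"rx":0,"ry":-0.1745,"rz":0,"dx":10.1,"dy":0,"dz":0.9,"grip":0.1}]' >/dev/null; python3 w2.py
python3 -m inch '[{"rx":0,"ry":-0.087,"rz":0,"dx":5.1,"dy":0,"dz":0.2,"grip":0.1},{"rx":0,"ry":-0.1745,"rz":0,"dx":10.1,"dy":0,"dz":0.9,"grip":0.1},{"rx":0,"ry":-0.1745,"rz":0,"dx":10.1,"dy":0,"dz":0.9,"grip":0.1}]' >/dev/null; python3 w2.py
```

```text
x off 0.0015 r 0.0582 phi -37.78 F [-5.5 -1.1  0.2] gap 0.23948544729455673
needle n 71 slope 0.12 x at y=-.1,-.17 [-0.0152 -0.0236] yrange -0.156 -0.086
x off 0.0015 r 0.0584 phi -27.57 F [-5.2 -1.8  2.7] gap 0.23349559883248738
needle n 71 slope 0.121 x at y=-.1,-.17 [-0.0152 -0.0237] yrange -0.167 -0.086
x off 0.0016 r 0.0586 phi -17.41 F [-4.9 -1.5  4.7] gap 0.2401433837976186
needle n 67 slope 0.075 x at y=-.1,-.17 [-0.0144 -0.0196] yrange -0.156 -0.086
```

```bash
python3 -m inch '[{"rx":0,"ry":-0.087,"rz":0,"dx":5.1,"dy":0,"dz":0.2,"grip":0.1},{"rx":0,"ry":-0.1745,"rz":0,"dx":10.1,"dy":0,"dz":0.9,"grip":0.1},{"rx":0,"ry":-0.1745,"rz":0,"dx":10.1,"dy":0,"dz":0.9,"grip":0.1}]' 60 >/dev/null; python3 w2.py
python3 -m inch '[{"rx":0,"ry":-0.087,"rz":0,"dx":5.1,"dy":0,"dz":0.2,"grip":0.1},{"rx":0,"ry":-0.1745,"rz":0,"dx":10.1,"dy":0,"dz":0.9,"grip":0.1},{"rx":0,"ry":-0.1745,"rz":0,"dx":10.1,"dy":0,"dz":0.9,"grip":0.1}]' >/dev/null; python3 w2.py
python3 -m inch '[{"rx":0,"ry":-0.087,"rz":0,"dx":5.1,"dy":0,"dz":0.2,"grip":0.1},{"rx":0,"ry":-0.1745,"rz":0,"dx":10.1,"dy":0,"dz":0.9,"grip":0.1},{"rx":0,"ry":-0.1745,"rz":0,"dx":10.1,"dy":0,"dz":0.9,"grip":0.1}]' >/dev/null; python3 w2.py
python3 -m inch '[{"rx":0,"ry":-0.087,"rz":0,"dx":5.1,"dy":0,"dz":0.2,"grip":0.1},{"rx":0,"ry":-0.1745,"rz":0,"dx":10.1,"dy":0,"dz":0.9,"grip":0.1},{"rx":0,"ry":-0.1745,"rz":0,"dx":10.1,"dy":0,"dz":0.9,"grip":0.1}]' >/dev/null; python3 w2.py
```

```text
x off 0.0017 r 0.0589 phi -7.55 F [-6.  -2.7  7.8] gap 0.23792971993879422
needle n 62 slope -0.009 x at y=-.1,-.17 [-0.013  -0.0123] yrange -0.151 -0.086
x off 0.0018 r 0.0592 phi 2.49 F [-6.4 -3.6  9.4] gap 0.2408166828409042
needle n 61 slope 0.006 x at y=-.1,-.17 [-0.0125 -0.0129] yrange -0.151 -0.087
x off 0.0019 r 0.0597 phi 12.62 F [-5.6 -4.5 11.7] gap 0.24046733136965387
needle hidden 0
x off 0.002 r 0.0602 phi 22.83 F [-4.8 -3.9 13.5] gap 0.2378767321337096
needle hidden 0
```

```bash
python3 -m inch '[{"rx":0,"ry":0,"rz":0,"dx":0,"dy":0,"dz":0,"grip":0.6},{"rx":0,"ry":0,"rz":0,"dx":0,"dy":0,"dz":0,"grip":0.6},{"rx":0,"ry":0,"rz":0,"dx":0,"dy":0,"dz":0,"grip":0.6},{"rx":0,"ry":0,"rz":0,"dx":0,"dy":0,"dz":-40,"grip":0.6},{"rx":0,"ry":0,"rz":0,"dx":0,"dy":0,"dz":-78,"grip":0.6},{"rx":0,"ry":0.14,"rz":0,"dx":-19,"dy":0,"dz":-77,"grip":0.6},{"rx":0,"ry":0.28,"rz":0,"dx":-38,"dy":0,"dz":-73,"grip":0.6},{"rx":0,"ry":0.42,"rz":0,"dx":-56,"dy":0,"dz":-66,"grip":0.6},{"rx":0,"ry":0.56,"rz":0,"dx":-73,"dy":0,"dz":-57,"grip":0.6},{"rx":0,"ry":0.7,"rz":0,"dx":-89,"dy":0,"dz":-45,"grip":0.6},{"rx":0,"ry":0.84,"rz":0,"dx":-103,"dy":0,"dz":-32,"grip":0.6},{"rx":0,"ry":0.98,"rz":0,"dx":-115,"dy":0,"dz":-17,"grip":0.6},{"rx":0,"ry":1.12,"rz":0,"dx":-124,"dy":0,"dz":0,"grip":0.6},{"rx":0,"ry":1.26,"rz":0,"dx":-131,"dy":0,"dz":18,"grip":0.6},{"rx":0,"ry":1.26,"rz":0,"dx":-131,"dy":0,"dz":18,"grip":0.6}]' 60
python3 w2.py
python3 - <<'E'
from whl import *
relw([(-50,.1),(-50,.056)],.0015)
E
```

```text
time_s: 27.1
position: [0.4271, 0.4382, 0.2242]
ee_rot: [179.7, -52.9, -54.9]
wrist_force: [0.1, -0.8, -2.7]
finger_gap: 0.599
grasp_force: 0.0
x off 0.0002 r 0.1331 phi -56.14 F [ 0.1 -0.8 -2.7] gap 0.5988371914812748
needle n 60 slope 0.007 x at y=-.1,-.17 [-0.0124 -0.0129] yrange -0.151 -0.086
-50 0.1 d [10.1, -0.7, 34.0] r [-0.003, -0.043, 0.003]
-50 0.056 d [8.2, -0.5, 77.9] r [-0.003, -0.043, 0.003]
```

```bash
python3 -m inch '[{"rx":0,"ry":-0.043,"rz":0,"dx":10,"dy":0,"dz":34,"grip":0.6},{"rx":0,"ry":-0.043,"rz":0,"dx":9,"dy":-0.5,"dz":60,"grip":0.6},{"rx":0,"ry":-0.043,"rz":0,"dx":8,"dy":-0.5,"dz":77,"grip":0.6},{"rx":0,"ry":-0.043,"rz":0,"dx":8,"dy":-0.5,"dz":77,"grip":0.4},{"rx":0,"ry":-0.043,"rz":0,"dx":8,"dy":-0.5,"dz":77,"grip":0.2},{"rx":0,"ry":-0.043,"rz":0,"dx":8,"dy":-0.5,"dz":77,"grip":0.1},{"rx":0,"ry":-0.043,"rz":0,"dx":8,"dy":-0.5,"dz":77,"grip":0.1},{"rx":0,"ry":-0.043,"rz":0,"dx":8,"dy":-0.5,"dz":77,"grip":0.1},{"rx":0,"ry":-0.043,"rz":0,"dx":8,"dy":-0.5,"dz":77,"grip":0.1}]' 60 >/dev/null; python3 w2.py
python3 -m inch '[{"rx":0,"ry":-0.1,"rz":0,"dx":5.7,"dy":0,"dz":0.3,"grip":0.1},{"rx":0,"ry":-0.2,"rz":0,"dx":11.3,"dy":0,"dz":1.1,"grip":0.1},{"rx":0,"ry":-0.2618,"rz":0,"dx":14.7,"dy":0,"dz":1.9,"grip":0.1},{"rx":0,"ry":-0.2618,"rz":0,"dx":14.7,"dy":0,"dz":1.9,"grip":0.1}]' >/dev/null; python3 w2.py
python3 -m inch '[{"rx":0,"ry":-0.1,"rz":0,"dx":5.7,"dy":0,"dz":0.3,"grip":0.1},{"rx":0,"ry":-0.2,"rz":0,"dx":11.3,"dy":0,"dz":1.1,"grip":0.1},{"rx":0,"ry":-0.2618,"rz":0,"dx":14.7,"dy":0,"dz":1.9,"grip":0.1},{"rx":0,"ry":-0.2618,"rz":0,"dx":14.7,"dy":0,"dz":1.9,"grip":0.1}]' >/dev/null; python3 w2.py
python3 -m inch '[{"rx":0,"ry":-0.1,"rz":0,"dx":5.7,"dy":0,"dz":0.3,"grip":0.1},{"rx":0,"ry":-0.2,"rz":0,"dx":11.3,"dy":0,"dz":1.1,"grip":0.1},{"rx":0,"ry":-0.2618,"rz":0,"dx":14.7,"dy":0,"dz":1.9,"grip":0.1},{"rx":0,"ry":-0.2618,"rz":0,"dx":14.7,"dy":0,"dz":1.9,"grip":0.1}]' >/dev/null; python3 w2.py
```

```text
x off 0.0014 r 0.0603 phi -44.42 F [-6.2 -4.8  3. ] gap 0.23951358893102254
needle n 62 slope -0.015 x at y=-.1,-.17 [-0.0129 -0.0119] yrange -0.151 -0.088
x off 0.0014 r 0.0604 phi -29.36 F [ 1.7 -4.9 -4.3] gap 0.23656164273134384
needle n 60 slope -0.013 x at y=-.1,-.17 [-0.0129 -0.012 ] yrange -0.151 -0.088
x off 0.0016 r 0.0608 phi -15.57 F [ 5.  -2.2 -9.3] gap 0.23664991854750453
needle n 60 slope -0.006 x at y=-.1,-.17 [-0.0128 -0.0124] yrange -0.151 -0.088
x off 0.0017 r 0.0613 phi -2.09 F [ 2.6 -1.5 -9.2] gap 0.23532152905950063
needle n 62 slope -0.01 x at y=-.1,-.17 [-0.0129 -0.0122] yrange -0.151 -0.086
```

```bash
python3 -m inch '[{"rx":0,"ry":-0.1,"rz":0,"dx":5.7,"dy":0,"dz":0.3,"grip":0.1},{"rx":0,"ry":-0.2,"rz":0,"dx":11.3,"dy":0,"dz":1.1,"grip":0.1},{"rx":0,"ry":-0.3,"rz":0,"dx":17,"dy":0,"dz":2.6,"grip":0.1},{"rx":0,"ry":-0.38,"rz":0,"dx":21.3,"dy":0,"dz":4.2,"grip":0.1},{"rx":0,"ry":-0.38,"rz":0,"dx":21.3,"dy":0,"dz":4.2,"grip":0.1}]' 60 >/dev/null; python3 w2.py
python3 -m inch '[{"rx":0,"ry":0,"rz":0,"dx":0,"dy":0,"dz":0,"grip":0.6},{"rx":0,"ry":0,"rz":0,"dx":0,"dy":0,"dz":0,"grip":0.6},{"rx":0,"ry":0,"rz":0,"dx":0,"dy":0,"dz":0,"grip":0.6},{"rx":0,"ry":0,"rz":0,"dx":0,"dy":0,"dz":-40,"grip":0.6},{"rx":0,"ry":0,"rz":0,"dx":0,"dy":0,"dz":-78,"grip":0.6},{"rx":0,"ry":0.14,"rz":0,"dx":-19,"dy":0,"dz":-77,"grip":0.6},{"rx":0,"ry":0.28,"rz":0,"dx":-38,"dy":0,"dz":-73,"grip":0.6},{"rx":0,"ry":0.42,"rz":0,"dx":-56,"dy":0,"dz":-66,"grip":0.6},{"rx":0,"ry":0.56,"rz":0,"dx":-73,"dy":0,"dz":-57,"grip":0.6},{"rx":0,"ry":0.7,"rz":0,"dx":-89,"dy":0,"dz":-45,"grip":0.6},{"rx":0,"ry":0.84,"rz":0,"dx":-103,"dy":0,"dz":-32,"grip":0.6},{"rx":0,"ry":0.98,"rz":0,"dx":-115,"dy":0,"dz":-17,"grip":0.6},{"rx":0,"ry":1.12,"rz":0,"dx":-124,"dy":0,"dz":0,"grip":0.6},{"rx":0,"ry":1.2,"rz":0,"dx":-128,"dy":0,"dz":11,"grip":0.6},{"rx":0,"ry":1.2,"rz":0,"dx":-128,"dy":0,"dz":11,"grip":0.6}]' 60
python3 w2.py
python3 - <<'E'
from whl import *
relw([(-52,.1),(-52,.056)],.0015)
E
```

```text
x off 0.002 r 0.0623 phi 18.42 F [-2.5 -4.1 -2. ] gap 0.2382675563868124
needle hidden 0
time_s: 31.5
position: [0.4281, 0.4384, 0.2321]
ee_rot: [-179.8, -51.9, -55.4]
wrist_force: [0.1, -0.2, 0.4]
finger_gap: 0.598
grasp_force: 0.0
x off 0.0012 r 0.1374 phi -53.28 F [ 0.1 -0.2  0.4] gap 0.5984078891478326
needle n 59 slope -0.006 x at y=-.1,-.17 [-0.0128 -0.0124] yrange -0.151 -0.088
-52 0.1 d [1.5, 0.4, 37.8] r [-0.006, 0.006, -0.001]
-52 0.056 d [1.7, 0.7, 81.8] r [-0.006, 0.006, -0.001]
```

```bash
python3 -m inch '[{"rx":0,"ry":0,"rz":0,"dx":1.5,"dy":0,"dz":38,"grip":0.6},{"rx":0,"ry":0,"rz":0,"dx":1.5,"dy":0.5,"dz":62,"grip":0.6},{"rx":0,"ry":0,"rz":0,"dx":1.5,"dy":0.5,"dz":81,"grip":0.6},{"rx":0,"ry":0,"rz":0,"dx":1.5,"dy":0.5,"dz":81,"grip":0.4},{"rx":0,"ry":0,"rz":0,"dx":1.5,"dy":0.5,"dz":81,"grip":0.2},{"rx":0,"ry":0,"rz":0,"dx":1.5,"dy":0.5,"dz":81,"grip":0.1},{"rx":0,"ry":0,"rz":0,"dx":1.5,"dy":0.5,"dz":81,"grip":0.1},{"rx":0,"ry":0,"rz":0,"dx":1.5,"dy":0.5,"dz":81,"grip":0.1},{"rx":0,"ry":0,"rz":0,"dx":1.5,"dy":0.5,"dz":81,"grip":0.1}]' 60 >/dev/null; python3 w2.py
python3 -m inch '[{"rx":0,"ry":-0.1,"rz":0,"dx":5.7,"dy":0,"dz":0.3,"grip":0.1},{"rx":0,"ry":-0.2,"rz":0,"dx":11.3,"dy":0,"dz":1.1,"grip":0.1},{"rx":0,"ry":-0.2618,"rz":0,"dx":14.7,"dy":0,"dz":1.9,"grip":0.1},{"rx":0,"ry":-0.2618,"rz":0,"dx":14.7,"dy":0,"dz":1.9,"grip":0.1}]' >/dev/null; python3 w2.py
python3 -m inch '[{"rx":0,"ry":-0.1,"rz":0,"dx":5.7,"dy":0,"dz":0.3,"grip":0.1},{"rx":0,"ry":-0.2,"rz":0,"dx":11.3,"dy":0,"dz":1.1,"grip":0.1},{"rx":0,"ry":-0.2618,"rz":0,"dx":14.7,"dy":0,"dz":1.9,"grip":0.1},{"rx":0,"ry":-0.2618,"rz":0,"dx":14.7,"dy":0,"dz":1.9,"grip":0.1}]' >/dev/null; python3 w2.py
python3 -m inch '[{"rx":0,"ry":-0.1,"rz":0,"dx":5.7,"dy":0,"dz":0.3,"grip":0.1},{"rx":0,"ry":-0.2,"rz":0,"dx":11.3,"dy":0,"dz":1.1,"grip":0.1},{"rx":0,"ry":-0.2618,"rz":0,"dx":14.7,"dy":0,"dz":1.9,"grip":0.1},{"rx":0,"ry":-0.2618,"rz":0,"dx":14.7,"dy":0,"dz":1.9,"grip":0.1}]' >/dev/null; python3 w2.py
```

```text
x off 0.0014 r 0.0579 phi -48.28 F [-4.3 -3.9  2.7] gap 0.2362302747530544
needle n 62 slope 0.007 x at y=-.1,-.17 [-0.0124 -0.0129] yrange -0.151 -0.086
x off 0.0014 r 0.0581 phi -32.23 F [ 3.5 -5.  -3.5] gap 0.23547553141252586
needle n 67 slope 0.106 x at y=-.1,-.17 [-0.015  -0.0224] yrange -0.167 -0.086
x off 0.0015 r 0.0584 phi -18.05 F [ 4.4 -3.2 -6.7] gap 0.2362923447892852
needle n 66 slope 0.226 x at y=-.1,-.17 [-0.017  -0.0328] yrange -0.169 -0.086
x off 0.0017 r 0.059 phi -4.04 F [ 1.1 -1.5 -6.9] gap 0.23670549092683138
needle n 67 slope 0.218 x at y=-.1,-.17 [-0.0169 -0.0322] yrange -0.167 -0.086
```

```bash
python3 -m inch '[{"rx":0,"ry":0.04,"rz":0,"dx":-2.3,"dy":0,"dz":0,"grip":0.1},{"rx":0,"ry":0.08,"rz":0,"dx":-4.7,"dy":0,"dz":0.2,"grip":0.1},{"rx":0,"ry":0.12,"rz":0,"dx":-7,"dy":0,"dz":0.4,"grip":0.1},{"rx":0,"ry":0.12,"rz":0,"dx":-7,"dy":0,"dz":0.4,"grip":0.1},{"rx":0,"ry":0.12,"rz":0,"dx":-7,"dy":0,"dz":0.4,"grip":0.1}]' >/dev/null; python3 w2.py; python3 w2.py
python3 - <<'E'
from h import *
d=cam('top'); save(d,'t7.png',(230,185,345,285),6)
E
```

```text
x off 0.0016 r 0.0586 phi -12.35 F [-0.3 -2.  -1. ] gap 0.2317811276458776
needle n 70 slope 0.239 x at y=-.1,-.17 [-0.0172 -0.034 ] yrange -0.169 -0.086
x off 0.0016 r 0.0586 phi -12.25 F [-2.2 -1.8 -0.2] gap 0.23408380366119236
needle n 73 slope 0.243 x at y=-.1,-.17 [-0.0172 -0.0342] yrange -0.169 -0.086
```

View pics/t7.png

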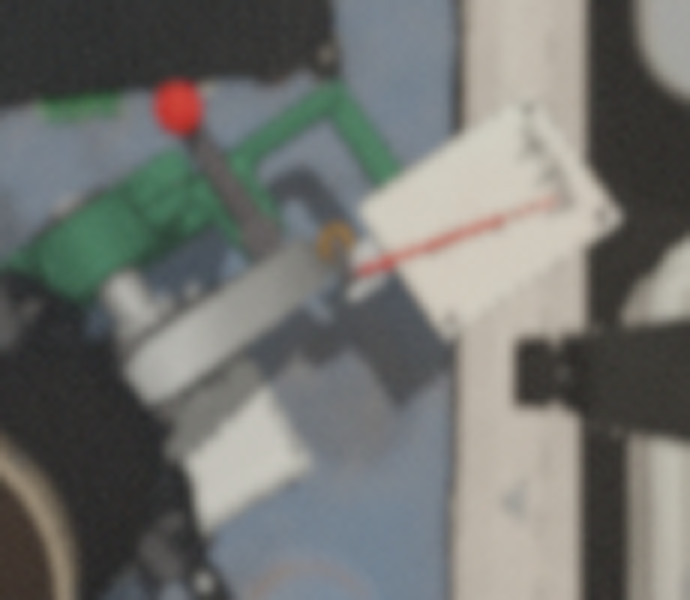

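The crop shows the needle (360,270)–(555,200) swung well over the scale, at about 0.24–0.25, which is the larger crest. The knob is at (180,107). Release, hold, and retreat.

```bash
python3 -m inch '[{"rx":0,"ry":0,"rz":0,"dx":0,"dy":0,"dz":0,"grip":0.1},{"rx":0,"ry":0,"rz":0,"dx":0,"dy":0,"dz":0,"grip":0.1},{"rx":0,"ry":0,"rz":0,"dx":0,"dy":0,"dz":0,"grip":0.3},{"rx":0,"ry":0,"rz":0,"dx":0,"dy":0,"dz":0,"grip":0.6},{"rx":0,"ry":0,"rz":0,"dx":0,"dy":0,"dz":0,"grip":0.6},{"rx":0,"ry":0,"rz":0,"dx":0,"dy":0,"dz":0,"grip":0.6},{"rx":0,"ry":0,"rz":0,"dx":0,"dy":0,"dz":-30,"grip":0.6},{"rx":0,"ry":0,"rz":0,"dx":0,"dy":0,"dz":-70,"grip":0.6},{"rx":0,"ry":0,"rz":0,"dx":0,"dy":0,"dz":-110,"grip":0.6},{"rx":0,"ry":0,"rz":0,"dx":0,"dy":0,"dz":-140,"grip":0.6},{"rx":0,"ry":0,"rz":0,"dx":0,"dy":0,"dz":-140,"grip":0.6}]'
python3 w2.py
python3 - <<'E'
from h import *
from look import *
knob(); tray()
for z in(.35,.201): rel([((.5895,.3435,z),(180,0,-10.5))])
E
```

```text
time_s: 35.6
position: [0.4659, 0.3859, 0.348]
ee_rot: [-179.1, -13.2, -55.6]
wrist_force: [-0.3, 0.7, -0.3]
finger_gap: 0.601
grasp_force: 0.0
x off 0.0026 r 0.2031 phi -12.91 F [-0.3  0.7 -0.3] gap 0.6011855355532784
needle n 73 slope 0.241 x at y=-.1,-.17 [-0.0172 -0.0341] yrange -0.169 -0.086
knob top 36 [0.5913 0.3414 0.2204] ray xy [0.5911 0.3414] lever 0.03620517104062859 len 0.06062909208224244
knob side 102 [0.5894 0.3507 0.2064] ray xy [0.5905 0.3477] lever -0.053001590388281894 len 0.06367677049591564
tray 1967 [-0.082  0.088] [-0.089  0.097] [-0.003  0.     0.015]
d [102.6, -80.2, 16.6] r [0.0864, -0.2241, -0.7819]
d [68.0, -79.3, 161.5] r [0.0864, -0.2241, -0.7819]
```

```bash
python3 -m inch '[{"rx":0.014,"ry":-0.037,"rz":-0.13,"dx":25,"dy":-20,"dz":4,"grip":0.6},{"rx":0.029,"ry":-0.075,"rz":-0.26,"dx":50,"dy":-40,"dz":8,"grip":0.6},{"rx":0.043,"ry":-0.112,"rz":-0.39,"dx":75,"dy":-60,"dz":12,"grip":0.6},{"rx":0.058,"ry":-0.15,"rz":-0.52,"dx":103,"dy":-80,"dz":16,"grip":0.6},{"rx":0.072,"ry":-0.187,"rz":-0.65,"dx":103,"dy":-80,"dz":16,"grip":0.6},{"rx":0.0864,"ry":-0.2241,"rz":-0.7819,"dx":103,"dy":-80,"dz":16.6,"grip":0.6},{"rx":0.0864,"ry":-0.2241,"rz":-0.7819,"dx":103,"dy":-80,"dz":16.6,"grip":0.6},{"rx":0.0864,"ry":-0.2241,"rz":-0.7819,"dx":103,"dy":-80,"dz":16.6,"grip":0.6}]' 60
python3 - <<'E'
from h import *
rel([((.5905,.3445,.201),(180,0,-10.5))])
E
```

```text
time_s: 36.6
position: [0.59, 0.343, 0.3501]
ee_rot: [180.0, -0.0, -10.8]
wrist_force: [-0.3, 0.4, -0.1]
finger_gap: 0.601
grasp_force: 0.0
d [0.1, -1.7, 149.1] r [0.0004, -0.0007, -0.0049]
```

```bash
python3 -m inch '[{"rx":0,"ry":0,"rz":0,"dx":0,"dy":-1,"dz":50,"grip":0.6},{"rx":0,"ry":0,"rz":0,"dx":0,"dy":-1,"dz":100,"grip":0.6},{"rx":0,"ry":0,"rz":0,"dx":0,"dy":-1,"dz":130,"grip":0.6},{"rx":0,"ry":0,"rz":0,"dx":0,"dy":-1,"dz":149,"grip":0.6},{"rx":0,"ry":0,"rz":0,"dx":0,"dy":-1,"dz":149,"grip":0.4},{"rx":0,"ry":0,"rz":0,"dx":0,"dy":-1,"dz":149,"grip":0.2},{"rx":0,"ry":0,"rz":0,"dx":0,"dy":-1,"dz":149,"grip":0.1},{"rx":0,"ry":0,"rz":0,"dx":0,"dy":-1,"dz":149,"grip":0.1},{"rx":0,"ry":0,"rz":0,"dx":0,"dy":-1,"dz":149,"grip":0.1}]' 60
python3 arc.py 1.55 13
```

```text
time_s: 37.5
position: [0.5896, 0.3435, 0.2033]
ee_rot: [180.0, -0.0, -10.6]
wrist_force: [-1.3, -4.6, -2.3]
finger_gap: 0.203
grasp_force: 58.7
[0.58957005 0.34348788 0.20330326] [-1.32821206 -4.56667013 -2.28294554] rad 0.060482553751355445 lever -0.007031317161746986
0.11 [4.0, 6.0, 0.0]
0.23 [9.0, 12.0, 0.0]
0.35 [12.0, 18.0, 0.0]
0.47 [15.0, 25.0, 0.0]
0.59 [16.0, 32.0, 0.0]
0.71 [17.0, 39.0, 0.0]
0.83 [18.0, 46.0, 0.0]
0.95 [17.0, 53.0, 0.0]
1.07 [15.0, 60.0, 0.0]
1.19 [13.0, 67.0, 0.0]
1.31 [10.0, 73.0, 0.0]
1.43 [6.0, 79.0, 0.0]
1.55 [1.0, 85.0, 0.0]
```

```bash
python3 -m inch '[{"rx":0,"ry":0,"rz":0,"dx":4,"dy":6,"dz":0,"grip":0.1},{"rx":0,"ry":0,"rz":0,"dx":9,"dy":12,"dz":0,"grip":0.1},{"rx":0,"ry":0,"rz":0,"dx":12,"dy":18,"dz":0,"grip":0.1},{"rx":0,"ry":0,"rz":0,"dx":15,"dy":25,"dz":0,"grip":0.1},{"rx":0,"ry":0,"rz":0,"dx":16,"dy":32,"dz":0,"grip":0.1},{"rx":0,"ry":0,"rz":0,"dx":17,"dy":39,"dz":0,"grip":0.1},{"rx":0,"ry":0,"rz":0,"dx":18,"dy":46,"dz":0,"grip":0.1},{"rx":0,"ry":0,"rz":0,"dx":17,"dy":53,"dz":0,"grip":0.1},{"rx":0,"ry":0,"rz":0,"dx":15,"dy":60,"dz":0,"grip":0.1},{"rx":0,"ry":0,"rz":0,"dx":13,"dy":67,"dz":0,"grip":0.1},{"rx":0,"ry":0,"rz":0,"dx":10,"dy":73,"dz":0,"grip":0.1},{"rx":0,"ry":0,"rz":0,"dx":6,"dy":79,"dz":0,"grip":0.1},{"rx":0,"ry":0,"rz":0,"dx":1,"dy":85,"dz":0,"grip":0.1},{"rx":0,"ry":0,"rz":0,"dx":1,"dy":85,"dz":0,"grip":0.1},{"rx":0,"ry":0,"rz":0,"dx":1,"dy":85,"dz":0,"grip":0.1}]' 70
python3 arc.py 1.55 1; python3 look.py
```

```text
time_s: 39.0
position: [0.5794, 0.2602, 0.2061]
ee_rot: [-179.8, -0.5, -10.5]
wrist_force: [20.8, -7.3, 6.1]
finger_gap: 0.198
grasp_force: 73.1
[0.57939067 0.26018148 0.20607285] [20.80780737 -7.3091055   6.08757262] rad 0.06265647652491967 lever 1.4924048182005087
1.55 [-4.0, 1.0, -0.0]
tray 1757 [-0.077  0.088] [-0.091  0.098] [-0.003  0.     0.014]
needle hidden 0
knob side 39 [0.5754 0.2695 0.1963] ray xy [0.5709 0.2899] lever 1.1519307525276432 len 0.03633337577800639
```

```bash
python3 -m inch '[{"rx":0,"ry":0,"rz":0,"dx":-4,"dy":1,"dz":0,"grip":0.1},{"rx":0,"ry":0,"rz":0,"dx":-4,"dy":1,"dz":0,"grip":0.3},{"rx":0,"ry":0,"rz":0,"dx":-4,"dy":1,"dz":0,"grip":0.6},{"rx":0,"ry":0,"rz":0,"dx":-4,"dy":1,"dz":0,"grip":0.6},{"rx":0,"ry":0,"rz":0,"dx":-4,"dy":1,"dz":0,"grip":0.6},{"rx":0,"ry":0,"rz":0,"dx":-4,"dy":0,"dz":-30,"grip":0.6},{"rx":0,"ry":0,"rz":0,"dx":-4,"dy":0,"dz":-70,"grip":0.6},{"rx":0,"ry":0,"rz":0,"dx":-4,"dy":0,"dz":-110,"grip":0.6},{"rx":0,"ry":0,"rz":0,"dx":-4,"dy":0,"dz":-150,"grip":0.6},{"rx":0,"ry":0,"rz":0,"dx":20,"dy":-40,"dz":-170,"grip":0.6},{"rx":0,"ry":0,"rz":0,"dx":20,"dy":-80,"dz":-180,"grip":0.6},{"rx":0,"ry":0,"rz":0,"dx":20,"dy":-125,"dz":-180,"grip":0.6},{"rx":0,"ry":0,"rz":0,"dx":0,"dy":-170,"dz":-180,"grip":0.6},{"rx":0,"ry":0,"rz":0,"dx":-20,"dy":-210,"dz":-180,"grip":0.6},{"rx":0,"ry":0,"rz":0,"dx":-20,"dy":-210,"dz":-180,"grip":0.6}]'
python3 look.py
python3 - <<'E'
from h import *
d=cam('top'); s=cam('side'); save(d,'t8.png',(120,180,345,330),3.5); save(s,'s8.png',(200,120,420,370),2.3)
E
```

```text
time_s: 40.7
position: [0.5917, 0.4763, 0.3794]
ee_rot: [180.0, 0.1, -10.2]
wrist_force: [0.5, -0.8, -0.9]
finger_gap: 0.603
grasp_force: 0.0
tray 1937 [-0.081  0.088] [-0.089  0.097] [-0.003  0.     0.015]
needle n 72 slope 0.242 x at y=-.1,-.17 [-0.0172 -0.0341] yrange -0.169 -0.086
knob top 35 [0.5744 0.2597 0.2194] ray xy [0.5734 0.26  ] lever 1.5722364232296493 len 0.05923403489566167
knob side 83 [0.5742 0.2672 0.2077] ray xy [0.5756 0.2625] lever 1.5173681133666497 len 0.05846120383726056
```

View pics/t8.png

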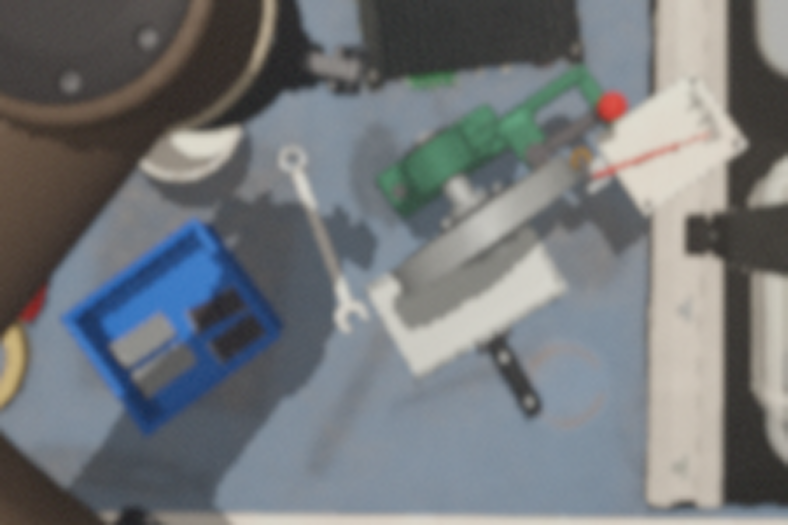

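View pics/s8.png

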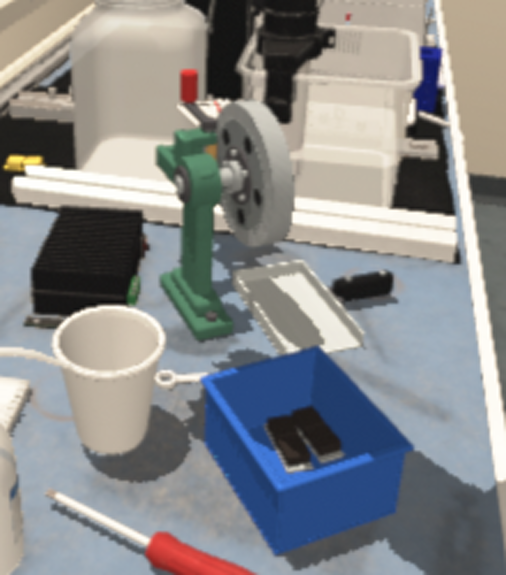

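The clamp is back tight, with the knob at (612,107), and the needle is at 0.242. All four pads are in the bin. The tray, at (470,310) in the top view and (300,305) in the side view, seems to have been knocked outward, so I'll measure it.

Run:
```python
from whl import *
d=cam('top'); s=cam('side')
f=lambda u,v:(120+u/3.5,180+v/3.5); g=lambda u,v:(200+u/2.3,120+v/2.3)
def S(p): D=p-np.r_[W,0]; return (D@sx*1e3).round(1),(-D@right*1e3).round(1)
print('near corners',S(onz(d,*f(418,376),.018)),S(onz(d,*f(568,290),.018)))
print('handle ends',S(onz(d,*f(494,345),.033)),S(onz(d,*f(534,414),.033)))
print('side: corners far-left-lip,near-left-lip,far right',S(onz(s,*g(272,352),.002)),S(onz(s,*g(364,347),.018)),S(onz(s,*g(236,280),.018)),S(onz(s,*g(300,262),.018)))
P=cloud(s); D=P-np.r_[W,0]; X=D@sx; Y=-D@right; C=s['color'].astype(int)
m=(C.min(-1)>105)&(np.ptp(C,axis=-1)<25)&(P[...,2]<.03)&(P[...,2]>-.004)
m[:230]=False; m[:, :298]=False; m[275:]=False; m[:,362:]=False
k,l,stt,_=cv2.connectedComponentsWithStats(m.astype(np.uint8)); i=1+np.argmax(stt[1:,4]); q=np.c_[X[l==i],Y[l==i]].astype(np.float32); print(stt[i],np.percentile(q,[2,98],axis=0),cv2.minAreaRect(q))
for n,c in(('top',d),('side',s)):
    P=cloud(c); V=c['color'].max(-1).astype(int)
    m=(V<70)&(P[...,2]>.006)&(P[...,2]<.05)&(P[...,0]>.32)&(P[...,0]<.45)&(P[...,1]>.18)&(P[...,1]<.34)
    k,l,stt,_=cv2.connectedComponentsWithStats(m.astype(np.uint8))
    for i in range(1,k):
        if stt[i,4]>15: q=P[l==i]; D=q-np.r_[W,0]; print(n,stt[i].tolist(),'handle X',np.nanpercentile(D@sx,[2,98]).round(3),'Y',np.nanmedian(-D@right).round(3),cv2.minAreaRect(q[:,:2].astype(np.float32)))
```

```text
near corners (np.float64(-74.1), np.float64(110.1)) (np.float64(-84.2), np.float64(-26.1))
handle ends (np.float64(-86.1), np.float64(45.7)) (np.float64(-147.8), np.float64(49.5))
side: corners far-left-lip,near-left-lip,far right (np.float64(16.7), np.float64(98.1)) (np.float64(-58.7), np.float64(137.4)) (np.float64(8.0), np.float64(-7.0)) (np.float64(-74.2), np.float64(-17.1))
[ 301  230   61   45 1789] [[-0.10537713 -0.06380141]
 [ 0.00971227  0.11684356]] ((-0.054596610367298126, 0.02545531839132309), (0.201727956533432, 0.12796089053153992), 88.22429656982422)
top [264, 284, 7, 9, 31] handle X [-0.128 -0.106] Y 0.047 ((0.36659830808639526, 0.3192020356655121), (0.023216038942337036, 0.008822941221296787), 30.576841354370117)
side [345, 239, 26, 12, 200] handle X [-0.141 -0.083] Y 0.052 ((0.36997637152671814, 0.3248775899410248), (0.06456319242715836, 0.010883651673793793), 30.225778579711914)
```

```bash
python3 - <<'E'
from h import *
print(st(-112,46,0)); rel([(st(-112,46,379),(180,0,-149.7))])
E
python3 -m inch '[{"rx":0,"ry":0,"rz":0.14,"dx":-12,"dy":8,"dz":0,"grip":1},{"rx":0,"ry":0,"rz":0.28,"dx":-24,"dy":15,"dz":0,"grip":1},{"rx":0,"ry":0,"rz":0.42,"dx":-35,"dy":22,"dz":0,"grip":1},{"rx":0,"ry":0,"rz":0.56,"dx":-46,"dy":30,"dz":0,"grip":1},{"rx":0,"ry":0,"rz":0.7,"dx":-57,"dy":37,"dz":0,"grip":1},{"rx":0,"ry":0,"rz":0.84,"dx":-69,"dy":45,"dz":0,"grip":1},{"rx":0,"ry":0,"rz":0.98,"dx":-80,"dy":52,"dz":0,"grip":1},{"rx":0,"ry":0,"rz":1.12,"dx":-91,"dy":60,"dz":0,"grip":1},{"rx":0,"ry":0,"rz":1.26,"dx":-103,"dy":67,"dz":0,"grip":1},{"rx":0,"ry":0,"rz":1.4,"dx":-115,"dy":75,"dz":0,"grip":1},{"rx":0,"ry":0,"rz":1.54,"dx":-127,"dy":82,"dz":0,"grip":1},{"rx":0,"ry":0,"rz":1.68,"dx":-139,"dy":90,"dz":0,"grip":1},{"rx":0,"ry":0,"rz":1.82,"dx":-151,"dy":97,"dz":0,"grip":1},{"rx":0,"ry":0,"rz":1.96,"dx":-163,"dy":104,"dz":0,"grip":1},{"rx":0,"ry":0,"rz":2.1,"dx":-175,"dy":110,"dz":0,"grip":1},{"rx":0,"ry":0,"rz":2.24,"dx":-184,"dy":114,"dz":0,"grip":1},{"rx":0,"ry":0,"rz":2.38,"dx":-188,"dy":114,"dz":0,"grip":1},{"rx":0,"ry":0,"rz":2.435,"dx":-188,"dy":114,"dz":0,"grip":1},{"rx":0,"ry":0,"rz":2.435,"dx":-188,"dy":114,"dz":0,"grip":1}]' 100
python3 - <<'E'
from h import *
rel([(st(-112,46,100),(180,0,-149.7)),(st(-112,46,6),(180,0,-149.7))])
E
```

```text
[0.37114318 0.32147231 0.        ]
d [-192.4, 186.7, 3.5] r [-0.0026, 0.0021, 2.4284]
time_s: 43.0
position: [0.3885, 0.3923, 0.3828]
ee_rot: [179.9, 0.1, -150.1]
wrist_force: [-0.5, -0.2, 1.1]
finger_gap: 0.999
grasp_force: 0.0
d [51.1, -53.1, 282.6] r [0.0013, 0.0026, -0.0067]
d [51.4, -53.2, 376.6] r [0.0013, 0.0026, -0.0067]
```

```bash
python3 -m inch '[{"rx":0,"ry":0,"rz":0,"dx":25,"dy":-26,"dz":0,"grip":1},{"rx":0,"ry":0,"rz":-0.006,"dx":51,"dy":-53,"dz":0,"grip":1},{"rx":0,"ry":0,"rz":-0.006,"dx":51,"dy":-53,"dz":40,"grip":1},{"rx":0,"ry":0,"rz":-0.006,"dx":51,"dy":-53,"dz":85,"grip":1},{"rx":0,"ry":0,"rz":-0.006,"dx":51,"dy":-53,"dz":130,"grip":1},{"rx":0,"ry":0,"rz":-0.006,"dx":51,"dy":-53,"dz":180,"grip":1},{"rx":0,"ry":0,"rz":-0.006,"dx":51,"dy":-53,"dz":230,"grip":1},{"rx":0,"ry":0,"rz":-0.006,"dx":51,"dy":-53,"dz":280,"grip":1},{"rx":0,"ry":0,"rz":-0.006,"dx":51,"dy":-53,"dz":320,"grip":1},{"rx":0,"ry":0,"rz":-0.006,"dx":51,"dy":-53,"dz":350,"grip":1},{"rx":0,"ry":0,"rz":-0.006,"dx":51,"dy":-53,"dz":370,"grip":1},{"rx":0,"ry":0,"rz":-0.006,"dx":51,"dy":-53,"dz":376,"grip":1},{"rx":0,"ry":0,"rz":-0.006,"dx":51,"dy":-53,"dz":376,"grip":0.5},{"rx":0,"ry":0,"rz":-0.006,"dx":51,"dy":-53,"dz":376,"grip":0.2},{"rx":0,"ry":0,"rz":-0.006,"dx":51,"dy":-53,"dz":376,"grip":0},{"rx":0,"ry":0,"rz":-0.006,"dx":51,"dy":-53,"dz":376,"grip":0},{"rx":0,"ry":0,"rz":-0.006,"dx":51,"dy":-53,"dz":376,"grip":0},{"rx":0,"ry":0,"rz":-0.006,"dx":51,"dy":-53,"dz":376,"grip":0}]' 90
python3 - <<'E'
from h import *
print(st(-112,46,6)); rel([(st(-86,0,14),(180,0,-145.5)),(st(-86,0,6),(180,0,-145.5))])
E
```

```text
time_s: 44.8
position: [0.3714, 0.3224, 0.007]
ee_rot: [179.9, 0.2, -149.6]
wrist_force: [-2.6, -1.6, 6.9]
finger_gap: 0.154
grasp_force: 87.7
[0.37114318 0.32147231 0.006     ]
d [-28.6, -44.7, -7.0] r [0.0011, 0.0028, -0.0722]
d [-28.6, -44.7, 1.0] r [0.0011, 0.0028, -0.0722]
```

```bash
python3 -m inch '[{"rx":0,"ry":0,"rz":0,"dx":0,"dy":0,"dz":-4,"grip":0},{"rx":0,"ry":0,"rz":0,"dx":0,"dy":0,"dz":-8,"grip":0},{"rx":0,"ry":0,"rz":-0.02,"dx":-7,"dy":-11,"dz":-8,"grip":0},{"rx":0,"ry":0,"rz":-0.04,"dx":-14,"dy":-22,"dz":-8,"grip":0},{"rx":0,"ry":0,"rz":-0.06,"dx":-21,"dy":-34,"dz":-8,"grip":0},{"rx":0,"ry":0,"rz":-0.072,"dx":-28,"dy":-45,"dz":-8,"grip":0},{"rx":0,"ry":0.002,"rz":-0.072,"dx":-28,"dy":-45,"dz":-8,"grip":0},{"rx":0,"ry":0.002,"rz":-0.072,"dx":-28,"dy":-45,"dz":-3,"grip":0},{"rx":0,"ry":0.002,"rz":-0.072,"dx":-28,"dy":-45,"dz":0,"grip":0},{"rx":0,"ry":0.002,"rz":-0.072,"dx":-28,"dy":-45,"dz":0.5,"grip":0},{"rx":0,"ry":0.002,"rz":-0.072,"dx":-28,"dy":-45,"dz":0.5,"grip":0.3},{"rx":0,"ry":0.002,"rz":-0.072,"dx":-28,"dy":-45,"dz":0.5,"grip":0.7},{"rx":0,"ry":0.002,"rz":-0.072,"dx":-28,"dy":-45,"dz":0.5,"grip":1},{"rx":0,"ry":0.002,"rz":-0.072,"dx":-28,"dy":-45,"dz":0.5,"grip":1},{"rx":0,"ry":0,"rz":-0.072,"dx":-13,"dy":-44,"dz":-10,"grip":1},{"rx":0,"ry":0,"rz":-0.072,"dx":10,"dy":-43,"dz":-45,"grip":1},{"rx":0,"ry":0,"rz":-0.072,"dx":30,"dy":-42,"dz":-85,"grip":1},{"rx":0,"ry":0,"rz":-0.072,"dx":40,"dy":-41,"dz":-130,"grip":1},{"rx":0,"ry":0,"rz":-0.072,"dx":50,"dy":-41,"dz":-175,"grip":1},{"rx":0,"ry":0,"rz":-0.072,"dx":50,"dy":-41,"dz":-175,"grip":1}]'
python3 look.py
python3 - <<'E'
from whl import *
from h import *
d=cam('top'); s=cam('side')
im=np.hstack([d['color'][180:330,120:345],s['color'][170:320,240:465]]); cv2.imwrite('pics/f.png',cv2.resize(im[:,:,::-1],None,fx=1.75,fy=1.75,interpolation=cv2.INTER_CUBIC))
for n,c in(('top',d),('side',s)):
    P=cloud(c); V=c['color'].max(-1).astype(int); D=P-np.r_[W,0]; X=D@sx; Y=-D@right
    m=(V<70)&(P[...,2]>.006)&(P[...,2]<.05)&(X<-.05)&(X>-.16)&(abs(Y)<.06)
    print(n,'handle',m.sum(),np.nanpercentile(X[m],[2,98]).round(3),np.nanmedian(Y[m]).round(3))
    C=c['color'].astype(int); m=(C.min(-1)>110)&(np.ptp(C,axis=-1)<25)&(P[...,2]>-.002)&(P[...,2]<.03)&(abs(X)<.07)&(abs(Y)<.078)
    k,l,t,_=cv2.connectedComponentsWithStats(m.astype(np.uint8)); i=1+np.argmax(t[1:,4]); print(t[i],np.nanpercentile(X[l==i],[2,98]).round(3),np.nanpercentile(Y[l==i],[2,98]).round(3),np.nanpercentile(P[...,2][l==i],[5,50]).round(4))
E
```

```text
time_s: 46.8
position: [0.3497, 0.2633, 0.1869]
ee_rot: [179.8, 0.7, -145.5]
wrist_force: [0.2, 1.0, -0.6]
finger_gap: 1.002
grasp_force: 0.0
tray 1945 [-0.086  0.088] [-0.091  0.095] [-0.003  0.     0.014]
needle n 69 slope 0.239 x at y=-.1,-.17 [-0.0173 -0.034 ] yrange -0.169 -0.086
knob top 39 [0.5745 0.2598 0.2204] ray xy [0.5741 0.2599] lever 1.563929988623371 len 0.059659856610423764
knob side 83 [0.5742 0.2667 0.2072] ray xy [0.5756 0.2625] lever 1.5173681133666497 len 0.05846120383726056
top handle 63 [-0.119 -0.059] 0.001
[244 234  47  40 493] [-0.062 -0.02 ] [-0.068  0.065] [-0.0016  0.0014]
side handle 204 [-0.116 -0.056] 0.006
[ 292  227   50   44 1324] [-0.053  0.032] [-0.069  0.07 ] [-0.0012  0.0009]
```

View pics/f.png

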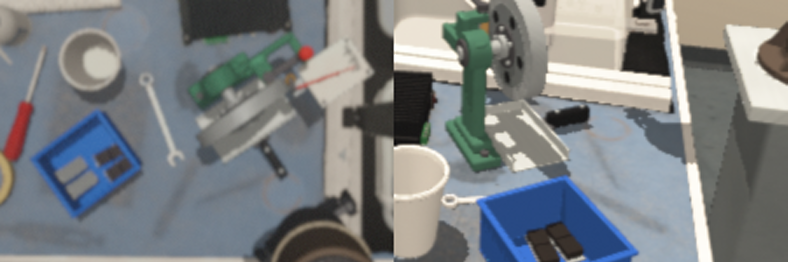

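The tray is back under the wheel, centred near x = -10 mm and y = 0 mm and lying flat. Needle 0.24, clamp about 1.55 rad, four pads in the bin, gripper clear. Handing in.

```bash
python3 -c "
from workcell import manip
print(manip.hand_in())"
```

```text
the job is handed in; nothing more can be done
None
```

The job is handed in, with no verdict returned: by my last measurements the four pads are in the bin, the tray lies flat under the wheel (put back after it was knocked aside), the highest spot is at the ball tip (needle about 0.24 rad) and the clamp is tight at about 1.55 rad.

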